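# Kit the sloping tray: shim first, fence bracket over it

## Robot

A 7-joint arm with a two-finger parallel gripper is mounted at the origin on the work surface. World frame = base frame: x ahead of the robot, y to its left, z up, the work surface at z = 0. Lengths are in m, angles in rad, forces in N, time in s.
With the tool pointing down it reaches from about 0.4 to 0.875 m from the base axis. Payload 4.4 kg.
Tool frame: the origin (TCP) lies midway between the tips of the shut fingers; the grasp point (between the pads) lies 19 mm behind it; z points along the fingers, y is the direction in which the jaws open and shut (so a half turn about z gives the same grasp; the last joint's range is limited). The gripper opens to 85 mm and grips with 20 to 120 N. Pads are 22 mm wide; open, the fingers measure 114 mm over their backs; the gripper's body (76 mm by 85 mm) begins 54 mm behind the grasp point. The pads swing forward as they close: fully open they stand 13 mm farther back than shut.
Start: joints at [-1.302, 0.628, 0.038, 1.517, -0.027, 0.996, -0.02], TCP at [0.214, 0.614, 0.231] pointing down, gripper open.
Joint ranges: [-3.06, 3.06], [-0.37, 2.12], [-1.25, 1.32], [0.18, 2.47], [-1.1, 4.24], [0.23, 1.98], [-2.94, 2.94]. Speed limits (rad/s): [2.57, 2.57, 3.14, 3.14, 3.14, 3.14, 3.14].

## Interface

Orientations are given as a 3x3 rotation matrix whose columns are the frame's x, y, z axes.
In Python, from workcell import env gives the robot as it stands.
- The arm moves only by the tool send_rows, never from a script. Its argument "increments" is a list of rows, each an object with "delta_pos": the shift along the tool's x, y, z in cm, a list of three; "angular": the turn, a rotation vector about the tool's x, y, z in degrees, a list of three; "jaw": the finger opening in cm, from 0 to 8.54. A call has 1 to 20 rows; each row is the pose to reach, as a shift and turn from the pose measured when the call began, along the tool's axes at that moment; what a row does not reach only later rows make up. A row lasts 1/12 s, in which the tool goes at most 41.7 mm and 7.16 degrees, less where a joint would pass 70% of its speed; a pose out of reach is approached as far as the arm can. A call with a gripper value outside its range is refused whole. The fingers move at their own pace and stop on an object; the grip force is fixed at half the most. Time passes only in rows, so rows that repeat a pose let the fingers close. It gives the time, the measured TCP pose, the force and the opening at its end, in the units of the state.
- env.get_obs(): the state, without advancing time (a new reading comes with each control period).
- env.snapshot(name): name is "scene" or "top" or "wrist"; returns the picture (384x512x3 uint8, red, green, blue); there is no depth.
- env.camera_info(name): a dict with "intrinsics" (3x3 intrinsics, pixels), "k1" (the pictures are not rectified: a ray, as slopes to the right and down, at radius r is drawn at 1 + k1 r^2 times it, then the intrinsics apply), "R" (3x3) and "t" (3): a world point X has camera coordinates R X + t; the wrist camera has in their place "tool_from_camera" (4x4, takes a point from camera to tool coordinates, whose origin is the TCP and whose axes are the flange's). Camera axes: x right, y down, z forward; pixel columns grow to the right and rows downward; lengths in m; the calibration is good to about 2 mm. A picture is of the moment at which its call begins: read the wrist's pose just before it. camera_info takes no time and is no camera call.
- env.hand_in(): hands the job in, once; it reports no verdict.
The state is a dict: "clock": time; "joint_pos": joint angles; "joint_velocities": joint speeds; "effort": joint torques, N m; "eef_pos": TCP position; "tcp_rot": TCP orientation; "force": force on the tool from outside, world axes, zero at the start; "wrist_torque": the same for the moment, N m; "gripper_width": opening from 0.0 (shut) to 1.0 (fully open).
Only numpy, scipy, OpenCV 4.12 (cv2) and the standard library are available. Lean on these libraries where they do the work, as an engineer would, in place of code of your own. Each camera call takes 0.05 s, during which the arm holds its last target. There are 200 camera calls.

## Task

Kit the sloping wooden tray: lay the short dark wooden shim flat in the tray's inner pocket (it is the one of the two strips that fits there), then set the steel fence bracket over it, web up, flat on the shim inside the tray's outer rim. Let go of both and leave the longer strip, the jar and the brush where they are.

Things in the scene. Friction and masses are not known exactly. Their poses are not given: they have to be found in the camera images.
- nest: Tray face, tilted 30 deg towards the robot. Origin: centre of the inner pocket's floor, 75 mm above the bench; z = outward normal, x up the slope away from the robot, y level across. Pocket 57 (x) by 120 (y) mm between ledges with tops at z = 14 mm; round them a rim 9 mm thick, top z = 26 mm, enclosing 92 (x) by 160 (y) mm. Finger gaps: see gap point.
- nest_gap (a point): Middle of the tray's lower finger gap, at nest x = -45 mm on the pocket floor level. Here and at the same place on the upper long side (x = +45 mm) ledge and rim are left out down to the floor for y from -30 to 30 mm, out to the tray's edge at x = +-63 mm.
- stand: Fixed wooden stand carrying the tray face (126 by 190 mm). Foot 130 (x) by 190 (y) mm; origin at the centre of its underside on the bench, straight below the pocket centre. Highest point of the tray about 130 mm above the bench.
- shim: Loose dark wooden strip, 50 (x) by 110 (y) by 16 (z) mm, about 80 g, lying flat on the bench. Origin: centre of its underside; z up, y along its length. Same either way round. Fits the inner pocket with 3.5 mm play a side in x and 5 mm in y, and then stands 2 mm above the ledges.
- bracket: Loose steel bracket, 0.3 to 0.6 kg: foot 84 (x) by 150 (y) by 6 mm; upright web 10 mm thick (x) along its whole middle (y), top 51 mm above the underside; brace rods at y = +-66 mm. Stands on its foot. Origin: centre of its underside, z up. Same either way round. Foot fits the rim with 4 to 5 mm play a side, covers the pocket and rests on the shim, 16 mm above the pocket floor.
- offcut: Loose strip of the same dark wood, longer than the shim: 50 (x) by 160 (y) by 16 (z) mm, lying flat. Too long for the inner pocket; to be left alone. Origin: centre of its underside, y along its length.
- jar: Clear screw-top jar, 72 mm across, 100 mm tall, standing on the bench. Origin: centre of its underside. To be left alone.
- brush: Black and grey bench brush about 280 mm long (y) and 50 mm tall, lying on the bench beyond the tray. Origin: on the bench under its middle, within 10 mm. To be left alone.
Mind the look-alikes: they are no part of the job. Several things look just like the bracket: the one meant starts farthest to the robot's right.

How it is judged:
By the outcome, as a careful person would: the job done as asked, in the order asked, and still so for the second after the job is handed in, with the robot touching nothing.
It also fails if it takes over 64 s, if anything falls off the work surface, if the arm or the gripper's body presses on something with over 40 N, if the wrist force passes 120 N, or if a joint passes its speed limit or range.

## Working session

There is one attempt and no reset: what is moved stays moved. The work goes in short steps, Python scripts to look and compute and a tool call to move; the robot and the scene stay as the last step left them, time stands still between calls to the robot, and variables do not carry over. Pictures are saved under pics/ and viewed, about 8 in all and at most 12, crops included, and the job is handed in when it is done.

Besides the shell and the picture viewer there is one more tool, called after ">>>" by a JSON object that holds its "api" and its "payload". send_rows: Moves the arm, as the interface text tells. Its arguments: {"type":"object","properties":{"increments":{"type":"array","items":{"type":"object","properties":{"delta_pos":{"type":"array","items":{"type":"number"}},"angular":{"type":"array","items":{"type":"number"}},"jaw":{"type":"number"}}}}},"required":["increments"]}

```bash
mkdir -p pics; ls; python3 - <<'E'
from workcell import env
import cv2,numpy as np
print(env.get_obs())
a=env.snapshot("scene");b=env.snapshot("top")
cv2.imwrite("pics/scene.png",a[:,:,::-1]);cv2.imwrite("pics/top.png",b[:,:,::-1])
for n in("scene","top","wrist"):print(n,env.camera_info(n))
E
```

```text
pics
{'clock': 0.0, 'joint_pos': array([-1.30182013,  0.62935139,  0.038463  ,  1.51839696, -0.02694203,
        0.99631999, -0.0200155 ]), 'joint_velocities': array([-0.0014743 ,  0.00083522,  0.00189386, -0.00050529,  0.00030154,
       -0.00016153, -0.00051431]), 'effort': array([ 9.69634166e-04, -5.63410771e+01,  1.22617912e+00, -1.93439448e+01,
        1.09073496e-02,  1.04181049e-02,  2.26327688e-05]), 'eef_pos': array([0.21335066, 0.61330106, 0.23037685]), 'tcp_rot': array([[-9.44483352e-01,  3.28558799e-01, -5.59521295e-04],
       [ 3.28559264e-01,  9.44481493e-01, -1.87600237e-03],
       [-8.79195776e-05, -1.95568891e-03, -9.99998084e-01]]), 'force': array([0.42981864, 0.10648966, 0.65817972]), 'wrist_torque': array([-0.02976846,  0.02759627,  0.02645753]), 'gripper_width': 0.996156101897834}
scene {'intrinsics': array([[447.40186902,   0.        , 260.42673514],
       [  0.        , 447.40186902, 191.2032091 ],
       [  0.        ,   0.        ,   1.        ]]), 'k1': -0.019288069040033926, 'R': array([[-0.68908481,  0.72442916,  0.01909238],
       [ 0.45559547,  0.453
[... 393 characters left out ...]
209938,  0.01447366, -0.12461678],
       [ 0.12469176,  0.00439564, -0.99218579]]), 't': array([0.11563403, 0.55411261, 1.15898408])}
wrist {'intrinsics': array([[321.01763967,   0.        , 253.07971989],
       [  0.        , 321.01763967, 189.74842361],
       [  0.        ,   0.        ,   1.        ]]), 'k1': -0.03218047594011432, 'tool_from_camera': array([[ 6.50565911e-05, -9.48809021e-01, -3.15850340e-01,
         8.12304941e-02],
       [ 9.99999829e-01, -1.22012999e-04,  5.72497765e-04,
         2.82256655e-04],
       [-5.81728891e-04, -3.15850324e-01,  9.48808850e-01,
        -1.42070533e-01],
       [ 0.00000000e+00,  0.00000000e+00,  0.00000000e+00,
         1.00000000e+00]])}
```

View pics/top.png

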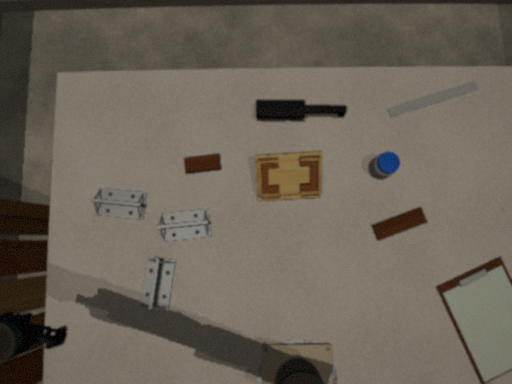

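View pics/scene.png

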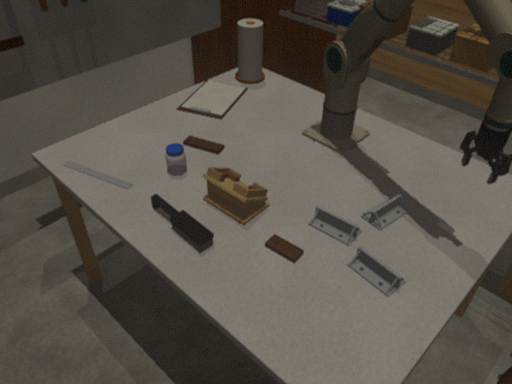

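```bash
cat > h.py <<'E'
import numpy as np, cv2
from scipy.spatial.transform import Rotation as Ro
from workcell import env
def cam(name,obs=None):
    c=env.camera_info(name)
    if name=="wrist":
        T=np.eye(4);T[:3,:3]=obs["tcp_rot"];T[:3,3]=obs["eef_pos"];T=T@c["tool_from_camera"]
        R=T[:3,:3];o=T[:3,3]
    else: R=c["R"].T;o=-R@c["t"]
    return c["intrinsics"],c["k1"],R,o      # R camera->world, o centre
def rays(cm,px):
    K,k,R,o=cm;px=np.array(px,float).reshape(-1,1,2)
    u=cv2.undistortPoints(px,K,np.array([k,0,0,0,0.]))[:,0]
    return o,(np.c_[u,np.ones(len(u))])@R.T
def onplane(cm,px,p0,n=(0,0,1)):
    o,d=rays(cm,px);n=np.array(n,float)
    return o+d*(((np.array(p0)-o)@n)/(d@n))[:,None]
def onz(cm,px,z): return onplane(cm,px,(0,0,z))
def proj(cm,X):
    K,k,R,o=cm;r=cv2.Rodrigues(R.T)[0]
    return cv2.projectPoints(np.array(X,float).reshape(-1,1,3),r,-R.T@o,K,np.array([k,0,0,0,0.]))[0][:,0]
def tri(c1,p1,c2,p2):
    """least-squares crossing of two rays each; returns points and gaps"""
    o1,D1=rays(c1,p1);o2,D2=rays(c2,p2);X=[];g=[]
    for a,b in zip(D1,D2):
        A=np.c_[a,-b];s=np.linalg.lstsq(A,o2-o1,rcond=None)[0]
        P,Q=o1+a*s[0],o2+b*s[1];X.append((P+Q)/2);g.append(np.linalg.norm(P-Q))
    return np.array(X),np.array(g)
def snap(name,fn):
    ob=env.get_obs();im=env.snapshot(name);cv2.imwrite("pics/"+fn,im[:,:,::-1])
    c=cam(name,ob);np.savez("pics/"+fn+".npz",K=c[0],k=c[1],R=c[2],o=c[3]);return im,c,ob
def load(fn):
    d=np.load("pics/"+fn+".npz");return cv2.imread("pics/"+fn),(d["K"],float(d["k"]),d["R"],d["o"])
def move(ob,P,R):
    """shift (cm) and turn (deg) in present tool axes to reach pose P,R"""
    R0=ob["tcp_rot"]
    return R0.T@(np.array(P)-ob["eef_pos"])*100, Ro.from_matrix(R0.T@R).as_rotvec(degrees=True)
def down(yaxis,tilt=0):
    """tool R pointing down with jaw axis y given (horizontal)"""
    y=np.array(yaxis,float);y/=np.linalg.norm(y);z=np.array([0,0,-1.]);return np.c_[np.cross(y,z),y,z]
E
python3 - <<'E'
from h import *
c=cam("top")
im=cv2.imread("pics/top.png");
def box(m,nm,z,lo):
    cs,_=cv2.findContours(m,cv2.RETR_EXTERNAL,cv2.CHAIN_APPROX_NONE)
    for q in cs:
        if cv2.contourArea(q)<lo: continue
        P=onz(c,q[:,0,:],z)[:,:2]
        r=cv2.minAreaRect((P*1000).astype(np.float32));M=cv2.moments(q)
        print(nm,M['m10']/M['m00'],M['m01']/M['m00'],np.round(r[0],1),np.round(r[1],1),round(r[2],1))
hsv=cv2.cvtColor(im,cv2.COLOR_BGR2HSV)
for p in[(163,202),(223,400),(177,268),(177,290),(204,120),(225,186),(283,160),(120,220)]: print(p,hsv[p])
m=cv2.inRange(hsv,(0,120,30),(14,255,140));m[:140]=0;m[250:]=0;m[:,:150]=0
box(m,"wood",0.016,100)
m=cv2.inRange(hsv,(8,80,40),(40,255,255));m[:140]=0;m[250:]=0;m[:,:240]=0;m[:,340:]=0
box(m,"tray",0.09,300)
print(onz(c,[(120,204),(186,225),(160,283),(290,177)],.01))
E
```

```text
(163, 202) [  9 173  62]
(223, 400) [ 13 201  52]
(177, 268) [ 15 146 105]
(177, 290) [ 20 129 130]
(204, 120) [15 22 93]
(225, 186) [ 50   6 118]
(283, 160) [12 15 86]
(120, 220) [ 18  46 134]
wood 398.8484848484848 223.31949415413982 [ 450.8 -314. ] [ 44.8 155.9] 19.7
wood 267.51541850220264 179.15271659324523 [594.4  70.3] [51.2 88.6] 89.2
wood 311.0309617918313 176.21673254281947 [598.8 -49.2] [54.4 89.2] 88.4
wood 201.8987898789879 163.17381738173816 [641.1 274.9] [ 46.3 103.7] 6.7
tray 288.5804364945438 175.42029474631568 [587.8  16.2] [135. 190.] 2.2
[[0.52074287 0.52420801 0.01      ]
 [0.45481027 0.32281997 0.01      ]
 [0.28471902 0.39892506 0.01      ]
 [0.59573151 0.00783758 0.01      ]]
```

```bash
python3 - <<'E'
from h import *
ob=env.get_obs()
a=np.deg2rad(6.7)
d,w=move(ob,(0.57,0.28,0.24),down((np.cos(a),np.sin(a),0)));print(d,w)
E
```

```text
[-44.63916022 -19.77206247  -0.91738349] [-8.72345341e-02  5.51440136e-02  6.41184952e+01]
```

>>> {"api": "send_rows", "payload": {"increments": [{"delta_pos":[-11.2,-5,-0.2],"angular":[0,0,16],"jaw":8.5},{"delta_pos":[-22.3,-10,-0.5],"angular":[0,0,32],"jaw":8.5},{"delta_pos":[-44.6,-19.8,-0.9],"angular":[0,0,64],"jaw":8.5},{"delta_pos":[-44.6,-19.8,-0.9],"angular":[0,0,64],"jaw":8.5},{"delta_pos":[-44.6,-19.8,-0.9],"angular":[0,0,64],"jaw":8.5},{"delta_pos":[-44.6,-19.8,-0.9],"angular":[0,0,64],"jaw":8.5},{"delta_pos":[-44.6,-19.8,-0.9],"angular":[0,0,64],"jaw":8.5},{"delta_pos":[-44.6,-19.8,-0.9],"angular":[0,0,64],"jaw":8.5},{"delta_pos":[-44.6,-19.8,-0.9],"angular":[0,0,64],"jaw":8.5},{"delta_pos":[-44.6,-19.8,-0.9],"angular":[0,0,64],"jaw":8.5},{"delta_pos":[-44.6,-19.8,-0.9],"angular":[0,0,64],"jaw":8.5},{"delta_pos":[-44.6,-19.8,-0.9],"angular":[0,0,64],"jaw":8.5},{"delta_pos":[-44.6,-19.8,-0.9],"angular":[0,0,64],"jaw":8.5},{"delta_pos":[-44.6,-19.8,-0.9],"angular":[0,0,64],"jaw":8.5},{"delta_pos":[-44.6,-19.8,-0.9],"angular":[0,0,64],"jaw":8.5},{"delta_pos":[-44.6,-19.8,-0.9],"angular":[0,0,64],"jaw":8.5}]}}

```text
clock: 1.43
eef_pos: [0.5681, 0.2817, 0.2394]
tcp_rot: [[-0.121, 0.993, -0.002], [0.993, 0.121, -0.001], [-0.001, -0.002, -1.0]]
force: [-0.3, 0.1, 0.4]
gripper_width: 0.998
```

```bash
python3 - <<'E'
from h import *
im,c,ob=snap("wrist","w1.png")
print(ob["eef_pos"],ob["tcp_rot"],ob["clock"],ob["joint_pos"])
a=np.deg2rad(6.7)
print(move(ob,(0.60,0.13,0.26),down((1,0,0))))
E
```

```text
[0.56809225 0.28165805 0.23938421] [[-1.21255202e-01  9.92618901e-01 -2.21221042e-03]
 [ 9.92621216e-01  1.21253657e-01 -8.20005643e-04]
 [-5.45714496e-04 -2.29531694e-03 -9.99997217e-01]] 1.4333 [-0.70769965  0.61935533  0.34296257  1.55933224 -0.23342613  1.00588071
 -0.17612692]
(array([-15.44192297,   1.32358202,  -2.05619564]), array([-0.12944981,  0.03922155,  6.96451131]))
```

View pics/w1.png

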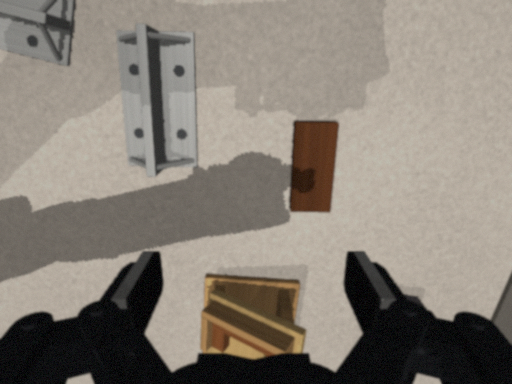

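>>> {"api": "send_rows", "payload": {"increments": [{"delta_pos":[-6,0,0],"jaw":8.5},{"delta_pos":[-12,0.5,0],"jaw":8.5},{"delta_pos":[-12,0.5,0],"jaw":8.5},{"delta_pos":[-12,0.5,0],"jaw":8.5},{"delta_pos":[-12,0.5,0],"jaw":8.5}]}}

```text
validation failed for argument at $.in...
```

```bash
python3 - <<'E'
from h import *
im,c,ob=snap("wrist","w2.png")
print(ob["eef_pos"],ob["joint_velocities"])
def quad(im,c):
    hsv=cv2.cvtColor(im,cv2.COLOR_BGR2HSV)
    m=cv2.inRange(hsv,(0,120,15),(14,255,160));m[260:]=0;m[:,:240]=0
    m=cv2.morphologyEx(m,cv2.MORPH_CLOSE,np.ones((7,7)))
    cs,_=cv2.findContours(m,cv2.RETR_EXTERNAL,cv2.CHAIN_APPROX_NONE)
    q=max(cs,key=cv2.contourArea);r=cv2.minAreaRect(q)
    hull=cv2.convexHull(q);ap=cv2.approxPolyDP(hull,6,True)[:,0]
    print(cv2.contourArea(q),r,ap.tolist());return q,ap
for f in("w1.png","w2.png"):
    im,c=load(f);q,ap=quad(im,c)
    for z in(0,.016):
        P=onz(c,q[:,0],z)[:,:2]*1000;r=cv2.minAreaRect(P.astype(np.float32));print(f,z,np.round(r[0],1),np.round(r[1],1),round(r[2],1))
E
```

```text
[0.5681198  0.28176312 0.23953227] [-0.00478355 -0.00211185  0.00545292 -0.00129637  0.00356987  0.00045118
  0.00227798]
3487.5 ((313.1614990234375, 166.0774383544922), (42.239566802978516, 90.4658432006836), 3.814074993133545) [[336, 123], [328, 210], [292, 210], [295, 123]]
w1.png 0 [642.3 273.4] [ 50.4 111.6] 6.3
w1.png 0.016 [638.8 277.1] [ 48.3 107. ] 6.3
3470.5 ((313.5, 166.0), (42.37909698486328, 89.91690063476562), 3.1798300743103027) [[336, 123], [328, 210], [292, 209], [295, 122]]
w2.png 0 [642.3 273.5] [ 50.  111.8] 6.0
w2.png 0.016 [638.8 277.2] [ 47.9 107.1] 6.0
```

View pics/w2.png

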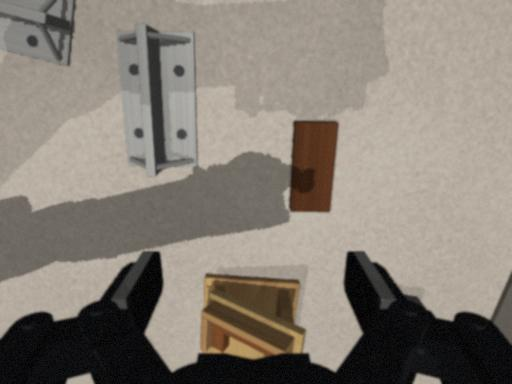

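>>> {"api": "send_rows", "payload": {"increments": [{"delta_pos":[-6,0,0],"angular":[0,0,0],"jaw":8.5},{"delta_pos":[-12,0.5,0],"angular":[0,0,0],"jaw":8.5},{"delta_pos":[-12,0.5,0],"angular":[0,0,0],"jaw":8.5},{"delta_pos":[-12,0.5,0],"angular":[0,0,0],"jaw":8.5},{"delta_pos":[-12,0.5,0],"angular":[0,0,0],"jaw":8.5},{"delta_pos":[-12,0.5,0],"angular":[0,0,0],"jaw":8.5}]}}

```text
clock: 2.03
eef_pos: [0.5874, 0.1649, 0.2398]
tcp_rot: [[-0.123, 0.992, -0.002], [0.992, 0.123, 0.0], [0.001, -0.002, -1.0]]
force: [-0.5, -0.3, 0.5]
gripper_width: 0.998
```

```bash
cat > shim.py <<'E'
from h import *
def quad(im):
    hsv=cv2.cvtColor(im,cv2.COLOR_BGR2HSV)
    m=cv2.inRange(hsv,(0,120,15),(14,255,160));m[240:]=0;m[:,:240]=0
    m=cv2.morphologyEx(m,cv2.MORPH_CLOSE,np.ones((7,7)))
    cs,_=cv2.findContours(m,cv2.RETR_EXTERNAL,cv2.CHAIN_APPROX_NONE)
    q=max(cs,key=cv2.contourArea)
    ap=cv2.approxPolyDP(cv2.convexHull(q),6,True)[:,0]
    return q,ap
E
python3 - <<'E'
from shim import *
im,c,ob=snap("wrist","w2.png")
print(ob["eef_pos"],ob["joint_velocities"])
for f in("w1.png","w2.png"):
    im,c=load(f);q,ap=quad(im);print(ap.tolist())
    for z in(0,.016):
        P=onz(c,q[:,0],z)[:,:2]*1000;r=cv2.minAreaRect(P.astype(np.float32));print(f,z,np.round(r[0],1),np.round(r[1],1),round(r[2],1))
E
```

```text
[0.58735786 0.16486223 0.23981492] [-0.0237842   0.00591714 -0.01736624 -0.00472276 -0.00182949  0.00023631
  0.00326806]
[[336, 123], [328, 210], [292, 210], [295, 123]]
w1.png 0 [642.3 273.4] [ 50.4 111.6] 6.3
w1.png 0.016 [638.8 277.1] [ 48.3 107. ] 6.3
[[298, 6], [341, 8], [331, 113], [290, 111]]
w2.png 0 [641.6 277.1] [ 50.3 111.4] 6.1
w2.png 0.016 [638.9 275.8] [ 48.2 106.8] 6.1
```

View pics/w2.png

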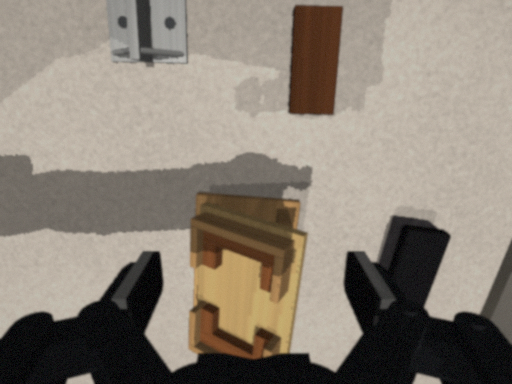

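```bash
cat >> h.py <<'E'
def nestR(yaw): # nest axes in world
    return Ro.from_euler('z',yaw,degrees=True).as_matrix()@Ro.from_euler('y',-30,degrees=True).as_matrix()
def toolR(N): # tool aimed into nest: tool y = nest x, tool z = -nest z
    return np.c_[N[:,1],N[:,0],-N[:,2]]
E
python3 - <<'E'
from h import *
N=nestR(2);print(N)
print(move(env.get_obs(),(0.515,0.01,0.21),toolR(N)))
E
```

```text
[[ 0.86549784 -0.0348995  -0.49969541]
 [ 0.03022385  0.99939083 -0.01744975]
 [ 0.5         0.          0.8660254 ]]
(array([-14.54362444,  -9.09587045,   2.97140271]), array([-30.09126442,  -1.38863819,   5.02740807]))
```

>>> {"api": "send_rows", "payload": {"increments": [{"delta_pos":[-3.6,-2.3,0],"angular":[-7,0,1],"jaw":8.5},{"delta_pos":[-7.2,-4.6,1],"angular":[-14,-0.5,2],"jaw":8.5},{"delta_pos":[-10.8,-6.8,2],"angular":[-21,-1,4],"jaw":8.5},{"delta_pos":[-14.5,-9.1,3],"angular":[-28,-1.4,5],"jaw":8.5},{"delta_pos":[-14.5,-9.1,3],"angular":[-30.1,-1.4,5],"jaw":8.5},{"delta_pos":[-14.5,-9.1,3],"angular":[-30.1,-1.4,5],"jaw":8.5},{"delta_pos":[-14.5,-9.1,3],"angular":[-30.1,-1.4,5],"jaw":8.5},{"delta_pos":[-14.5,-9.1,3],"angular":[-30.1,-1.4,5],"jaw":8.5}]}}

```text
clock: 2.75
eef_pos: [0.5259, 0.0209, 0.2434]
tcp_rot: [[-0.045, 0.891, 0.451], [0.999, 0.039, 0.022], [0.002, 0.451, -0.892]]
force: [0.7, -0.1, 1.6]
gripper_width: 1.001
```

```bash
python3 - <<'E'
from h import *
im,c,ob=snap("wrist","w3.png")
print(ob["eef_pos"],ob["joint_pos"],ob["tcp_rot"])
cv2.imwrite("pics/w3b.png",cv2.resize(im[:,:,::-1],(800,600),interpolation=cv2.INTER_CUBIC))
E
```

```text
[0.52590196 0.02093213 0.24336828] [-0.60914684  0.33594337  0.65203466  2.28300585 -1.09490204  0.23525935
  1.04398031] [[-0.04496449  0.89147351  0.45083609]
 [ 0.9989859   0.03907873  0.0223612 ]
 [ 0.00231632  0.45138436 -0.89232662]]
```

View pics/w3b.png

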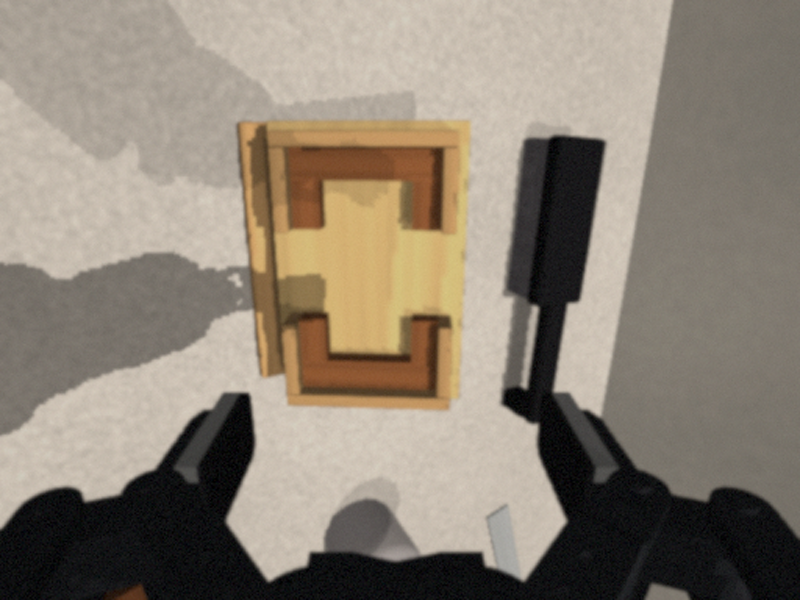

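```bash
cat > fk.py <<'E'
from h import *
from scipy.optimize import least_squares
E=lambda ax,a:Ro.from_euler(ax,a).as_matrix()
S=(-1,1,1,1,1,1,1)
def fk(q,p,s=S,psi=0):
    d1,d3,a3,d5,a5,d7,a6,a4=p
    R=E('z',s[0]*q[0]);t=np.array([0,0,d1])
    R=R@E('y',s[1]*q[1])@E('z',s[2]*q[2]);t=t+R@[a3,0,d3]
    R=R@E('y',s[3]*q[3])@E('z',s[4]*q[4]);t=t+R@[a5,0,d5]
    R=R@E('y',s[5]*q[5])@E('z',s[6]*q[6]+psi);t=t+R@[0,0,d7]
    return t,R
E
python3 - <<'E'
from fk import *
import itertools
ob=env.get_obs()
D=[([-1.30182013,0.62935139,0.038463,1.51839696,-0.02694203,0.99631999,-0.0200155],[0.21335066,0.61330106,0.23037685],[[-9.44483352e-01,3.28558799e-01,-5.6e-04],[3.28559264e-01,9.44481493e-01,-1.876e-03],[-8.8e-05,-1.9557e-03,-1]]),
([-0.70769965,0.61935533,0.34296257,1.55933224,-0.23342613,1.00588071,-0.17612692],[0.56809225,0.28165805,0.23938421],[[-.121255,.992619,-.0022122],[.9926212,.1212537,-.00082],[-.0005457,-.0022953,-1]]),
(list(ob["joint_pos"]),list(ob["eef_pos"]),ob["tcp_rot"].tolist())]
import json;json.dump(D,open("fk.json","w"))
res=[]
for s in itertools.product((1,-1),repeat=6):
  s=(s[0],1,s[1],s[2],s[3],s[4],s[5])
  for psi in(0,np.pi/2,np.pi,-np.pi/2):
    e=sum(np.linalg.norm(fk(q,[0]*8,s,psi)[1]-np.array(R)) for q,t,R in D)
    res.append((e,s,psi))
res.sort(key=lambda r:r[0]);print(res[:3])
e,s,psi=res[0]
f=lambda p:np.concatenate([fk(q,list(p)+[0,0],s,psi)[0]-np.array(t) for q,t,R in D])
r=least_squares(f,[.3,.3,0,.35,0,.25]);print(r.x,np.abs(r.fun).max())
f4=lambda p:np.concatenate([fk(q,[p[0],p[1],0,p[2],0,p[3],0,0],s,psi)[0]-np.array(t) for q,t,R in D])
r=least_squares(f4,[.3,.3,.35,.25]);print(r.x,np.abs(r.fun).max())
E
```

```text
[(np.float64(4.769332352058275e-06), (-1, 1, -1, 1, -1, 1, -1), 1.5707963267948966), (np.float64(1.6951735197353273), (-1, 1, -1, 1, 1, 1, 1), 1.5707963267948966), (np.float64(2.5756774398184152), (1, 1, -1, 1, -1, 1, -1), 0)]
[0.39759188 0.43488322 0.0873944  0.38908138 0.00875208 0.24801189] 0.02393792921321558
[0.42732662 0.49326276 0.4269321  0.35426683] 0.02556424996084955
```

```bash
cat > fk.py <<'E'
from h import *
import json
from scipy.optimize import least_squares
E=lambda ax,a:Ro.from_euler(ax,a).as_matrix()
def fk(q,p):
    d1,d3,a3,d5,a4,d7,a6=p
    R=E('z',-q[0])@E('y',q[1])@E('z',-q[2]);t=np.array([0,0,d1])+R@[a3,0,d3]
    R=R@E('y',q[3]);t=t+R@[a4,0,d5];R=R@E('z',-q[4])
    R=R@E('y',q[5]);t=t+R@[a6,0,d7]
    return t,R@E('z',-q[6]+np.pi/2)
E
python3 - <<'E'
from fk import *
D=json.load(open("fk.json"))
for x0 in([.3,.3,.05,.35,-.05,.25,.07],[.36,.4,0,.4,0,.25,0],[.267,.293,.0525,.3425,-.0775,.25,.076]):
  f=lambda p:np.concatenate([fk(q,p)[0]-np.array(t) for q,t,R in D])
  r=least_squares(f,x0);print(r.x.round(4),np.abs(r.fun).max(),np.linalg.svd(r.jac)[1].round(4))
E
```

```text
[0.4978 0.4835 0.0427 0.4366 0.0512 0.3523 0.0075] 0.02349507095490333 [3.4033 2.8606 0.9072 0.4685 0.4101 0.1547 0.0111]
[0.4978 0.4835 0.0427 0.4366 0.0512 0.3523 0.0075] 0.02349507075985202 [3.4033 2.8606 0.9072 0.4685 0.4101 0.1547 0.0111]
[0.4978 0.4835 0.0427 0.4366 0.0512 0.3523 0.0075] 0.02349507207108037 [3.4033 2.8606 0.9072 0.4685 0.4101 0.1547 0.0111]
```

```bash
cat >> h.py <<'E'
def log():
    import json
    D=json.load(open("fk.json"));o=env.get_obs();D.append([o["joint_pos"].tolist(),o["eef_pos"].tolist(),o["tcp_rot"].tolist()]);json.dump(D,open("fk.json","w"));return o
E
python3 - <<'E'
from h import *
print(move(env.get_obs(),(0.56,0.04,0.25),down((1,0.03,0))))
E
```

```text
(array([2.55899404, 3.64724906, 1.28170056]), array([26.92174078,  0.21254302,  0.83870114]))
```

>>> {"api": "send_rows", "payload": {"increments": [{"delta_pos":[1.3,1.8,0.6],"angular":[7,0,0.2],"jaw":8.5},{"delta_pos":[2.6,3.6,1.3],"angular":[14,0,0.5],"jaw":8.5},{"delta_pos":[2.6,3.6,1.3],"angular":[21,0,0.8],"jaw":8.5},{"delta_pos":[2.6,3.6,1.3],"angular":[27,0,0.8],"jaw":8.5},{"delta_pos":[2.6,3.6,1.3],"angular":[27,0,0.8],"jaw":8.5},{"delta_pos":[2.6,3.6,1.3],"angular":[27,0,0.8],"jaw":8.5},{"delta_pos":[2.6,3.6,1.3],"angular":[27,0,0.8],"jaw":8.5}]}}

```text
clock: 3.38
eef_pos: [0.56, 0.0419, 0.2486]
tcp_rot: [[-0.033, 0.999, -0.001], [0.999, 0.033, -0.005], [-0.005, -0.001, -1.0]]
force: [-0.2, -0.9, -0.3]
gripper_width: 0.996
```

```bash
python3 - <<'E'
from h import *
ob=log();im4,c,_=snap("wrist","w4.png");print(ob["eef_pos"],ob["joint_pos"])
a=np.deg2rad(6.2)
print(move(ob,(0.639,0.2765,0.10),down((np.cos(a),np.sin(a),0))))
im3,_=load("w3.png");im4=im4[:,:,::-1]
A=cv2.resize(im3[72:272,150:310],None,fx=2.5,fy=2.5,interpolation=cv2.INTER_CUBIC)
# w4 crop around the projected tray
p=proj(c,[(0.59,0.012,0.09)])[0];x0,y0=int(p[0]-80),max(0,int(p[1]-100));print(p,x0,y0)
B=cv2.resize(im4[y0:y0+200,x0:x0+160],(400,500),interpolation=cv2.INTER_CUBIC)
cv2.imwrite("pics/cmp.png",np.clip(np.hstack([A,B])*1.6,0,255).astype(np.uint8))
E
```

```text
[0.55999848 0.04189135 0.24857829] [-0.70405059  0.65882699  0.96672048  1.76238083 -0.61173251  1.05539878
  0.51534226]
(array([23.25614369,  8.69019647, 14.73811173]), array([-0.08874403,  0.26284579, -4.30940308]))
[282.19835726 200.81369649] 202 100
```

View pics/cmp.png

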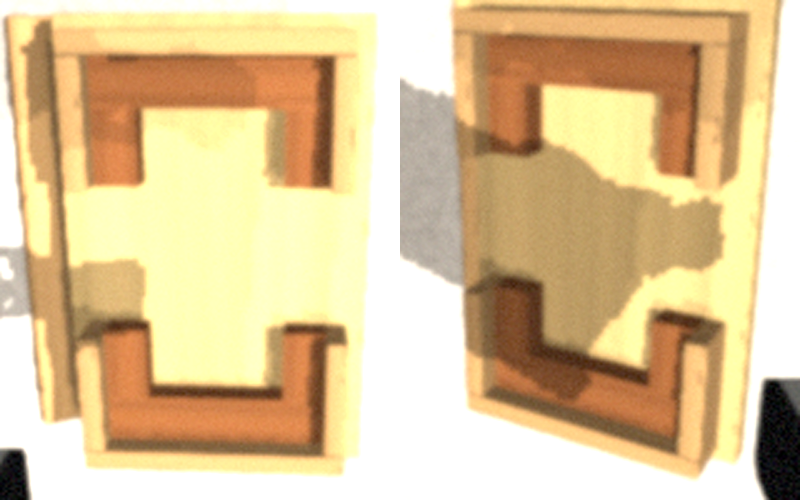

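```bash
cat > tray.py <<'E'
from h import *
_,c3=load("w3.png");_,c4=load("w4.png")
L={"oUL":((52,28),(455,12)),"oUR":((355,28),(730,16)),"oLL":((87,465),(470,405)),"oLR":((343,470),(699,472)),
"iUL":((88,57),(488,38)),"iUR":((335,57),(697,45)),"pUL":((142,106),(541,85)),"pUR":((285,106),(660,93))}
a=np.array([v[0] for v in L.values()],float)/2.5+[150,72]
b=(np.array([v[1] for v in L.values()],float)-[400,0])/2.5+[202,100]
X,g=tri(c3,a,c4,b)
if __name__=="__main__":
    for k,x,e in zip(L,X,g): print(k,(x*1000).round(1),round(e*1000,1))
    o=X[:4];print("sides",[round(np.linalg.norm(o[i]-o[j])*1e3,1) for i,j in((0,1),(2,3),(0,2),(1,3))],"want 110,110,178,178")
    m=o.mean(0);U=np.linalg.svd(o-m)[2][2];U*=np.sign(U[2]);print("n",U,"centre",m)
    ex=(o[1]-o[0]+o[3]-o[2]);ey=o[0]-o[2]+o[1]-o[3];ex/=np.linalg.norm(ex);ey/=np.linalg.norm(ey)
    print("ex",ex,"ey",ey,"tilt",np.degrees(np.arcsin(ex[2])),"yaw",np.degrees(np.arctan2(-ey[0],ey[1])))
    print("origin",m-0.026*U)
    # rays on known planes as a check, per camera
    yaw=np.degrees(np.arctan2(-ey[0],ey[1]));N=nestR(yaw);o0=m-.026*N[:,2]
    for cc,pp in((c3,a),(c4,b)):
        for idx,h in((slice(0,4),.026),(slice(4,6),.026),(slice(6,8),.014)):
            P=onplane(cc,pp[idx],o0+h*N[:,2],N[:,2]);print(((P-o0)@N*1e3).round(1).tolist())
E
python3 tray.py
```

```text
oUL [529.1 102.5  65.6] 2.0
oUR [624.7 107.2 117.5] 0.5
oLL [537.1 -74.2  66.9] 0.4
oLR [631.8 -68.9 120.9] 0.9
iUL [542.2  92.8  65.2] 1.9
iUR [613.7  97.5 122.6] 0.4
pUL [564.   74.7  63.2] 2.1
pUR [606.3  78.5 102.1] 0.6
sides [np.float64(108.9), np.float64(109.2), np.float64(176.8), np.float64(176.3)] want 110,110,178,178
n [-0.48594508 -0.00919679  0.87394096] centre [0.58066928 0.0166544  0.0927292 ]
ex [0.87286708 0.04566799 0.48581631] ey [-0.0427599   0.99899719 -0.01327401] tilt 29.06596889941763 yaw 2.450924947051587
origin [0.59330385 0.01689352 0.07000674]
[[-55.4, 88.9, 26.0], [53.7, 88.8, 26.0], [-54.4, -89.9, 26.0], [55.4, -88.6, 26.0]]
[[-42.8, 78.8, 26.0], [46.9, 78.9, 26.0]]
[[-26.0, 60.3, 14.0], [28.9, 60.5, 14.0]]
[[-55.1, 87.0, 26.0], [54.6, 88.5, 26.0], [-54.9, -89.6, 26.0], [54.9, -87.7, 26.0]]
[[-39.9, 77.5, 26.0], [44.0, 78.7, 26.0]]
[[-23.2, 58.8, 14.0], [26.9, 59.4, 14.0]]
```

>>> {"api": "send_rows", "payload": {"increments": [{"delta_pos":[4,1.5,0],"angular":[0,0.3,-2],"jaw":8.5},{"delta_pos":[8,3,1],"angular":[0,0.3,-4.3],"jaw":8.5},{"delta_pos":[12,4.5,3],"angular":[0,0.3,-4.3],"jaw":8.5},{"delta_pos":[16,6,6],"angular":[0,0.3,-4.3],"jaw":8.5},{"delta_pos":[20,7.5,9],"angular":[0,0.3,-4.3],"jaw":8.5},{"delta_pos":[23.3,8.7,12],"angular":[0,0.3,-4.3],"jaw":8.5},{"delta_pos":[23.3,8.7,14.7],"angular":[0,0.3,-4.3],"jaw":8.5},{"delta_pos":[23.3,8.7,14.7],"angular":[0,0.3,-4.3],"jaw":8.5},{"delta_pos":[23.3,8.7,14.7],"angular":[0,0.3,-4.3],"jaw":8.5},{"delta_pos":[23.3,8.7,14.7],"angular":[0,0.3,-4.3],"jaw":8.5}]}}

```text
clock: 4.27
eef_pos: [0.6377, 0.2748, 0.1017]
tcp_rot: [[-0.105, 0.995, -0.002], [0.995, 0.105, 0.0], [0.0, -0.002, -1.0]]
force: [-0.0, -0.6, 0.5]
gripper_width: 0.995
```

```bash
python3 - <<'E'
from shim import *
ob=log();im,c,_=snap("wrist","w5.png");print(ob["eef_pos"],ob["joint_pos"])
hsv=cv2.cvtColor(im[:,:,::-1].copy(),cv2.COLOR_BGR2HSV)
m=cv2.inRange(hsv,(0,110,15),(15,255,180))
cs,_=cv2.findContours(m,cv2.RETR_EXTERNAL,cv2.CHAIN_APPROX_NONE);q=max(cs,key=cv2.contourArea)
print(cv2.contourArea(q),cv2.boundingRect(q))
r=cv2.minAreaRect((onz(c,q[:,0],.016)[:,:2]*1e3).astype(np.float32));print(r)
from fk import *
D=json.load(open("fk.json"));print(len(D))
a=np.deg2rad(6.2)
print(move(ob,(0.639,0.2765,0.001),down((np.cos(a),np.sin(a),0))))
E
```

```text
[0.63768667 0.27481464 0.10170052] [-0.85240559  0.9859433   0.81343274  1.49851202 -0.79696404  1.01232346
  0.27912894]
8441.0 (223, 122, 68, 137)
((639.8333129882812, 276.8771057128906), (47.78731918334961, 107.92747497558594), 6.052467346191406)
5
(array([ 0.14884977,  0.1661385 , 10.0698478 ]), array([-0.1017167 , -0.02869268, -0.19158636]))
```

>>> {"api": "send_rows", "payload": {"increments": [{"delta_pos":[0.2,0.2,3.5],"angular":[-0.1,0,0],"jaw":8.5},{"delta_pos":[0.2,0.2,7],"angular":[-0.1,0,0],"jaw":8.5},{"delta_pos":[0.2,0.2,9],"angular":[-0.1,0,0],"jaw":8.5},{"delta_pos":[0.2,0.2,10],"angular":[-0.1,0,0],"jaw":8.5},{"delta_pos":[0.2,0.2,10],"angular":[-0.1,0,0],"jaw":8.5},{"delta_pos":[0.2,0.2,10],"angular":[-0.1,0,0],"jaw":4.5},{"delta_pos":[0.2,0.2,10],"angular":[-0.1,0,0],"jaw":4.5},{"delta_pos":[0.2,0.2,10],"angular":[-0.1,0,0],"jaw":4.5},{"delta_pos":[0.2,0.2,10],"angular":[-0.1,0,0],"jaw":4.5},{"delta_pos":[0.2,0.2,10],"angular":[-0.1,0,0],"jaw":4.5},{"delta_pos":[0.2,0.2,10],"angular":[-0.1,0,0],"jaw":4.5}]}}

```text
clock: 5.23
eef_pos: [0.6426, 0.2764, 0.0061]
tcp_rot: [[-0.103, 0.995, 0.006], [0.995, 0.103, 0.002], [0.001, 0.006, -1.0]]
force: [-1.0, -0.9, 5.9]
gripper_width: 0.567
```

```bash
cat > fit.py <<'E'
from fk import *
D=json.load(open("fk.json"))
def fk2(q,p):
    d1,b1,d3,a3,b3,a4,d5,b5,a6,d7,a5=p
    R=E('z',-q[0]);t=np.array([0,0,d1])+R@[0,b1,0]
    R=R@E('y',q[1])@E('z',-q[2]);t=t+R@[a3,b3,d3]
    R=R@E('y',q[3]);t=t+R@[a4,0,d5];R=R@E('z',-q[4]);t=t+R@[a5,b5,0]
    R=R@E('y',q[5]);t=t+R@[a6,0,d7]
    return t,R@E('z',-q[6]+np.pi/2)
def fit():
    f=lambda p:np.concatenate([np.concatenate([fk2(q,p)[0]-np.array(t) for q,t,R in D]),1e-4*(p-np.array([.36,0,.4,0,0,0,.4,0,0,.3,0]))])
    r=least_squares(f,[.36,0.0,.4,0,0,0,.4,0,0,.3,0]);return r.x,np.abs(r.fun[:3*len(D)]).max()
if __name__=="__main__":
    p,e=fit();print(p.round(4),e)
E
python3 - <<'E'
from h import *
ob=log();print(ob["eef_pos"],ob["gripper_width"]*8.54,ob["force"])
E
python3 fit.py
```

```text
[0.64255646 0.27638596 0.00610713] 4.838074694889068 [-0.99784865 -0.85307594  5.85283601]
[ 3.362e-01 -1.150e-02  5.591e-01  0.000e+00 -1.620e-02 -0.000e+00
  3.821e-01 -4.000e-04 -0.000e+00  3.499e-01  0.000e+00] 4.8283776976632e-09
```

```bash
cat > ik.py <<'E'
from fit import *
lo=np.array([-3.06,-.37,-1.25,.18,-1.1,.23,-2.94]);hi=np.array([3.06,2.12,1.32,2.47,4.24,1.98,2.94])
P,_=fit()
def ik(pos,R,q0):
    f=lambda q:np.r_[(fk2(q,P)[0]-pos)*10,Ro.from_matrix(fk2(q,P)[1].T@R).as_rotvec()*2]
    return least_squares(f,np.clip(q0,lo+.001,hi-.001),bounds=(lo+0.01,hi-0.01),max_nfev=80)
E
python3 - <<'E'
from ik import *
rng=np.random.default_rng(0);ob=env.get_obs()
N=nestR(2.4);O=np.array([.5925,.0165,.074])
for flip in(1,-1):
  R=toolR(N)@np.diag([flip,flip,1])
  for h in(0.0,.06,.1):
    S=[]
    for k in range(60):
        q0=ob["joint_pos"] if k==0 else rng.uniform(lo,hi)
        r=ik(O+h*N[:,2],R,q0)
        e=np.linalg.norm(r.fun)
        if e<1e-4:
            S.append((min(np.minimum(r.x-lo,hi-r.x)),r.x.round(2)))
    S.sort(key=lambda s:-s[0]);print(flip,h,len(S))
    for s in S[:4]:print("  ",round(s[0],2),s[1])
E
```

```text
Traceback (most recent call last):
  File "ik.py", line 6, in ik
    return least_squares(f,np.clip(q0,lo+.001,hi-.001),bounds=(lo+0.01,hi-0.01),max_nfev=80)
ValueError: Initial guess is outside of provided bounds
```

```bash
sed -i 's/lo+.001,hi-.001/lo+.02,hi-.02/' ik.py
cat > chk.py <<'E'
from ik import *
rng=np.random.default_rng(0);ob=env.get_obs()
N=nestR(2.4);O=np.array([.5925,.0165,.074])
print(ob["joint_pos"].round(2))
for flip in(1,-1):
  R=toolR(N)@np.diag([flip,flip,1])
  for h in(0.0,.06,.1):
    S=[]
    for k in range(50):
        q0=ob["joint_pos"] if k==0 else rng.uniform(lo,hi)
        r=ik(O+h*N[:,2],R,q0)
        if k==0: print("from here",np.linalg.norm(r.fun).round(5),r.x.round(2))
        if np.linalg.norm(r.fun)<1e-4: S.append((min(np.minimum(r.x-lo,hi-r.x)),r.x.round(2)))
    S.sort(key=lambda s:-s[0]);print(flip,h,len(S))
    for s in S[:3]:print("  ",round(s[0],2),s[1])
E
time python3 chk.py
```

```text
[-0.82  1.1   0.73  1.52 -0.89  0.87  0.34]
from here 0.50103 [-0.3   0.71  0.34  2.06 -1.09  0.24  1.02]
1 0.0 18
   0.19 [ 0.51  0.92 -0.94  2.28  2.11  0.79 -1.97]
   0.19 [ 0.43  0.85 -0.79  2.28  2.19  0.68 -2.09]
   0.19 [ 0.41  0.84 -0.76  2.28  2.21  0.66 -2.12]
from here 0.42146 [-0.36  0.58  0.4   2.15 -1.09  0.24  1.03]
1 0.06 23
   0.14 [ 0.6   0.83 -1.08  2.33  1.95  0.8  -1.88]
   0.14 [ 0.57  0.8  -1.02  2.33  1.98  0.75 -1.92]
   0.14 [ 0.53  0.76 -0.94  2.33  2.02  0.69 -1.97]
from here 0.35356 [-0.41  0.5   0.46  2.21 -1.09  0.24  1.04]
1 0.1 18
   0.11 [ 0.43  0.58 -0.75  2.36  2.05  0.48 -2.06]
   0.11 [ 0.42  0.57 -0.74  2.36  2.06  0.47 -2.07]
   0.11 [ 0.33  0.54 -0.6   2.36  2.16  0.4  -2.18]
from here 0.0 [ 0.18  0.75 -0.4   2.29  2.53  0.47  0.63]
-1 0.0 20
   0.19 [ 0.55  0.96 -1.01  2.28  2.08  0.84  1.22]
   0.19 [ 0.54  0.94 -0.98  2.28  2.09  0.82  1.2 ]
   0.19 [ 0.51  0.92 -0.93  2.28  2.11  0.78  1.16]
from here 0.0 [ 0.21  0.61 -0.43  2.34  2.41  0.4   0.72]
-1 0.06 15
   0.14 [ 0.51  0.75 -0.91  2.33  2.03  0.66  1.15]
   0.13 [ 0.61  0.85 -1.12  2.33  1.94  0.83  1.27]
   0.13 [ 0.39  0.67 -0.71  2.34  2.16  0.53  1.  ]
from here 0.0 [ 0.09  0.49 -0.25  2.37  2.57  0.28  0.54]
-1 0.1 13
   0.11 [ 0.59  0.68 -1.03  2.36  1.9   0.66  1.25]
   0.11 [ 0.59  0.68 -1.01  2.36  1.91  0.65  1.24]
   0.11 [ 0.57  0.66 -0.98  2.36  1.92  0.63  1.23]
real	2m15.108s
user	2m11.034s
sys	0m0.122s
```

>>> {"api": "send_rows", "payload": {"increments": [{"delta_pos":[0,0,-2],"angular":[0,0,0],"jaw":4.5},{"delta_pos":[0,0,-5],"angular":[0,0,0],"jaw":4.5},{"delta_pos":[0,0,-9],"angular":[0,0,0],"jaw":4.5},{"delta_pos":[0,0,-13],"angular":[0,0,0],"jaw":4.5},{"delta_pos":[0,0,-17],"angular":[0,0,0],"jaw":4.5},{"delta_pos":[0,0,-21],"angular":[0,0,0],"jaw":4.5},{"delta_pos":[0,0,-24],"angular":[0,0,0],"jaw":4.5},{"delta_pos":[0,0,-24],"angular":[0,0,0],"jaw":4.5},{"delta_pos":[0,0,-24],"angular":[0,0,0],"jaw":4.5},{"delta_pos":[0,0,-24],"angular":[0,0,0],"jaw":4.5}]}}

```text
clock: 6.07
eef_pos: [0.6405, 0.2761, 0.246]
tcp_rot: [[-0.103, 0.995, 0.006], [0.995, 0.103, 0.003], [0.002, 0.006, -1.0]]
force: [0.3, 0.1, -0.7]
gripper_width: 0.563
```

```bash
cat > plan.py <<'E'
from ik import *
def jac(q,h=1e-5):
    t,R=fk2(q,P);J=np.zeros((6,7))
    for i in range(7):
        d=q.copy();d[i]+=h;t2,R2=fk2(d,P);J[:3,i]=(t2-t)/h;J[3:,i]=Ro.from_matrix(R2@R.T).as_rotvec()/h
    return t,R,J
def follow(q,t,R,lam=.02,n=6):
    """min-norm local IK as the controller probably does it"""
    q=q.copy()
    for _ in range(n):
        a,B,J=jac(q);e=np.r_[t-a,Ro.from_matrix(R@B.T).as_rotvec()]
        q=np.clip(q+J.T@np.linalg.solve(J@J.T+lam**2*np.eye(6)*.01,e),lo,hi)
    return q
def goal(pos,R,seed): r=ik(pos,R,np.array(seed));return r.x,np.linalg.norm(r.fun)
def rows(ob,poses):
    return [tuple(x.round(1).tolist() for x in move(ob,t,R)) for t,R in poses]
E
python3 - <<'E'
from plan import *
ob=log();print(ob["eef_pos"],ob["gripper_width"],ob["force"],ob["joint_pos"].round(3))
# check of predictor on logged moves 4->5->6->7
D=json.load(open("fk.json"))
for i in range(2,len(D)-1):
    q=np.array(D[i][0]);t0,R0=np.array(D[i][1]),np.array(D[i][2]);t1,R1=np.array(D[i+1][1]),np.array(D[i+1][2])
    w=Ro.from_matrix(R1@R0.T).as_rotvec()
    for s in np.linspace(0,1,9)[1:]: q=follow(q,t0+s*(t1-t0),Ro.from_rotvec(s*w).as_matrix()@R0)
    print(i,q.round(2),np.round(D[i+1][0],2))
N=nestR(2.4);O=np.array([.5925,.0165,.074]);R=toolR(N)@np.diag([-1,-1,1])
g,e=goal(O+.1*N[:,2],R,[.58,.67,-1,2.36,1.92,.65,1.24]);print("goal",g.round(2),e)
q0=ob["joint_pos"];n=36
qs=[q0+(g-q0)*s for s in np.linspace(0,1,n+1)[1:]]
poses=[fk2(q,P) for q in qs]
q=q0.copy();pt,pR=ob["eef_pos"],ob["tcp_rot"]
for k,(t,B) in enumerate(poses):
    q=follow(q,t,B)
    if k%4==3: print(k+1,t.round(3),B[:,2].round(2),round(np.linalg.norm(t-pt)*1e3),round(np.degrees(np.linalg.norm(Ro.from_matrix(B@pR.T).as_rotvec())),1),"sim",q.round(2),"line",qs[k].round(2))
    pt,pR=t,B
E
```

```text
[0.64048029 0.27606492 0.2459624 ] 0.5625572802309096 [ 0.31957467  0.14900445 -0.71282648] [-0.882  0.845  0.913  1.37  -0.677  1.243  0.179]
2 [-0.71  0.67  0.99  1.76 -0.63  1.07  0.53] [-0.7   0.66  0.97  1.76 -0.61  1.06  0.52]
3 [-0.85  0.99  0.81  1.5  -0.8   1.01  0.28] [-0.85  0.99  0.81  1.5  -0.8   1.01  0.28]
4 [-0.82  1.1   0.73  1.52 -0.89  0.87  0.34] [-0.82  1.1   0.73  1.52 -0.89  0.87  0.34]
5 [-0.88  0.85  0.91  1.37 -0.68  1.24  0.18] [-0.88  0.85  0.91  1.37 -0.68  1.24  0.18]
goal [ 0.58  0.67 -1.    2.36  1.91  0.64  1.24] 0.0012738445067538792
4 [0.6   0.155 0.19 ] [-0.14 -0.16 -0.98] 33 4.0 sim [-0.8   0.89  0.89  1.48 -0.54  1.23  0.42] line [-0.72  0.83  0.7   1.48 -0.39  1.18  0.3 ]
8 [0.556 0.055 0.156] [-0.24 -0.29 -0.93] 26 4.4 sim [-0.73  0.92  0.85  1.6  -0.39  1.16  0.69] line [-0.56  0.81  0.49  1.59 -0.1   1.11  0.41]
12 [ 0.521 -0.022  0.135] [-0.28 -0.4  -0.88] 19 4.8 sim [-0.67  0.92  0.8   1.71 -0.24  1.04  0.96] line [-0.39  0.79  0.27  1.7   0.19  1.04  0.53]
16 [ 0.504 -0.077  0.119] [-0.24 -0.47 -0.85] 12 5.2 sim [-0.62  0.9   0.73  1.82 -0.1   0.86  1.22] line [-0.23  0.77  0.06  1.81  0.47  0.98  0.65]
20 [ 0.503 -0.107  0.106] [-0.14 -0.49 -0.86] 6 5.5 sim [-0.57  0.86  0.65  1.93  0.05  0.66  1.47] line [-0.07  0.75 -0.15  1.92  0.76  0.91  0.77]
24 [ 0.514 -0.111  0.099] [ 0.01 -0.45 -0.89] 4 5.8 sim [-0.51  0.79  0.57  2.05  0.2   0.43  1.7 ] line [ 0.09  0.73 -0.36  2.03  1.05  0.84  0.88]
28 [ 0.531 -0.088  0.102] [ 0.19 -0.35 -0.92] 9 6.0 sim [-0.46  0.71  0.49  2.16  0.38  0.23  1.9 ] line [ 0.25  0.71 -0.58  2.14  1.34  0.78  1.  ]
32 [ 0.544 -0.044  0.122] [ 0.36 -0.19 -0.91] 15 6.2 sim [-0.44  0.59  0.45  2.27  1.03  0.23  1.63] line [ 0.42  0.69 -0.79  2.25  1.62  0.71  1.12]
36 [0.543 0.014 0.161] [ 0.5   0.02 -0.87] 19 6.4 sim [ 0.13  0.5  -0.32  2.37  2.48  0.3   0.63] line [ 0.58  0.67 -1.    2.36  1.91  0.64  1.24]
```

```bash
cat > flip.py <<'E'
from plan import *
D=json.load(open("fk.json"));q0=np.array(D[-1][0]);t0=np.array(D[-1][1])
N=nestR(2.4);O=np.array([.5925,.0165,.074]);R=toolR(N)@np.diag([-1,-1,1])
n=44
def path(pv,seed,pv2):
    g,e=goal(pv2,R,seed)
    Bs=[fk2(q0+(g-q0)*s,P)[1] for s in np.linspace(0,1,n+1)[1:]]
    ts=[]
    for s in np.linspace(0,1,n+1)[1:]:
        ts.append(t0+(pv-t0)*min(1,s/.35) if s<.35 else pv+(pv2-pv)*(s-.35)/.65)
    return list(zip(ts,Bs)),e
def sim(poses,q=q0):
    Q=[];
    for t,B in poses:
        q=follow(q,t,B,n=3);Q.append(q)
    return np.array(Q)
if __name__=="__main__":
    out=[]
    pv2=np.array([.53,.06,.2])
    for seed in([.58,.67,-1,2.36,1.92,.65,1.24],[.1,.5,-.3,2.37,2.5,.3,.6]):
      for x in(.42,.5,.58):
       for y in(.0,.12,.22):
        for z in(.2,.26):
          poses,e=path(np.array([x,y,z]),seed,pv2);Q=sim(poses)
          m=np.minimum(Q-lo,hi-Q).min();dq=np.abs(np.diff(Q,axis=0)).max()
          te=np.linalg.norm(fk2(Q[-1],P)[0]-pv2)
          out.append((m,dq,te,e,(x,y,z),seed[0],Q[-1].round(2)))
    out.sort(key=lambda o:(-round(o[0],2),o[1]))
    for o in out[:8]:print(o)
E
time python3 flip.py
```

```text
(np.float64(0.0), np.float64(0.21836396954370185), np.float64(0.12070884629525906), np.float64(0.011947409212934247), (0.58, 0.22, 0.26), 0.58, array([-0.59,  0.37,  0.46,  2.37,  0.93,  0.23,  2.03]))
(np.float64(0.0), np.float64(0.2276765056423523), np.float64(0.1213844329664458), np.float64(0.011947409212934247), (0.58, 0.22, 0.2), 0.58, array([-0.59,  0.37,  0.47,  2.37,  0.97,  0.23,  2.  ]))
(np.float64(0.0), np.float64(0.23065545829140965), np.float64(0.12105893176831699), np.float64(0.011947409212934247), (0.58, 0.12, 0.26), 0.58, array([-0.59,  0.37,  0.46,  2.37,  0.96,  0.23,  2.  ]))
(np.float64(0.0), np.float64(0.23812635430634033), np.float64(0.121062232881119), np.float64(0.011947409212934247), (0.58, 0.0, 0.26), 0.58, array([-0.59,  0.37,  0.47,  2.37,  0.98,  0.23,  1.99]))
(np.float64(0.0), np.float64(0.24220057856099997), np.float64(0.12181817682323894), np.float64(0.011947409212934247), (0.58, 0.12, 0.2), 0.58, array([-0.6 ,  0.37,  0.47,  2.37,  1.  ,  0.23,  1.96]))
(np.float64(0.0), np.float64(0.2550072946936218), np.float64(0.12203715220827348), np.float64(0.011947409212934247), (0.58, 0.0, 0.2), 0.58, array([-0.6 ,  0.37,  0.48,  2.37,  1.03,  0.23,  1.94]))
(np.float64(0.0), np.float64(0.25508856161489224), np.float64(0.1229202235833647), np.float64(0.011947409212934247), (0.5, 0.22, 0.26), 0.58, array([-0.61,  0.37,  0.48,  2.37,  1.04,  0.23,  1.93]))
(np.float64(0.0), np.float64(0.266506013600163), np.float64(0.12309287927946211), np.float64(0.011947409212934247), (0.5, 0.12, 0.26), 0.58, array([-0.61,  0.37,  0.49,  2.37,  1.06,  0.23,  1.91]))
real	0m33.929s
user	0m34.300s
sys	0m0.072s
```

```bash
cat > f2.py <<'E'
from flip import *
import flip
seed=[.13,.5,-.32,2.37,2.48,.3,.63]
for pv2 in([.5925,.016,.17],[.5925,.016,.21],[.63,.016,.21],[.60,.10,.21],[.65,.016,.25],[.64,.12,.25]):
    pv2=np.array(pv2);g,e=goal(pv2,R,seed);print(pv2,g.round(2),round(e,4))
    if e>.003: continue
    for pv in([.5,.12,.24],[.5,.0,.24],[.45,.1,.24],[.6,.2,.24],pv2):
        pv=np.array(pv);poses,_=path(pv,g,pv2);Q=sim(poses)
        err=[np.linalg.norm(fk2(a,P)[0]-t) for a,(t,B) in zip(Q,poses)]
        print("   ",pv,"err max %.3f end %.3f"%(max(err),err[-1]),"dq %.2f"%np.abs(np.diff(Q,axis=0)).max(),"m6 %.2f"%(Q[:,5].min()-.23),Q[-1].round(2))
E
python3 f2.py
```

```text
[0.5925 0.016  0.17  ] [ 0.19  0.53 -0.39  2.24  2.07  0.25  1.06] 0.0
    [0.5  0.12 0.24] err max 0.102 end 0.030 dq 0.59 m6 0.00 [-0.01  0.5  -0.11  2.24  2.59  0.23  0.52]
    [0.5  0.   0.24] err max 0.112 end 0.029 dq 0.76 m6 0.00 [-0.    0.5  -0.12  2.24  2.57  0.23  0.54]
    [0.45 0.1  0.24] err max 0.110 end 0.029 dq 0.79 m6 0.00 [-0.01  0.5  -0.11  2.24  2.59  0.23  0.52]
    [0.6  0.2  0.24] err max 0.121 end 0.026 dq 0.87 m6 0.00 [ 0.02  0.5  -0.14  2.24  2.5   0.23  0.62]
    [0.5925 0.016  0.17  ] err max 0.117 end 0.029 dq 0.78 m6 0.00 [-0.    0.5  -0.11  2.24  2.57  0.23  0.54]
[0.5925 0.016  0.21  ] [ 0.27  0.46 -0.49  2.2   1.58  0.25  1.55] 0.0
    [0.5  0.12 0.24] err max 0.076 end 0.076 dq 0.11 m6 0.00 [-0.11  0.4   0.03  2.21  0.81  0.23  2.29]
    [0.5  0.   0.24] err max 0.076 end 0.076 dq 0.09 m6 0.00 [-0.11  0.4   0.03  2.21  0.82  0.23  2.27]
    [0.45 0.1  0.24] err max 0.076 end 0.076 dq 0.11 m6 0.00 [-0.11  0.4   0.03  2.21  0.86  0.23  2.24]
    [0.6  0.2  0.24] err max 0.077 end 0.077 dq 0.12 m6 0.00 [-0.12  0.4   0.03  2.21  0.71  0.23  2.38]
    [0.
[... 730 characters left out ...]
-0.31  2.17  1.53  0.26  1.43] 0.0176
[0.65  0.016 0.25 ] [ 0.26  0.46 -0.48  2.01  0.93  0.3   2.22] 0.0
    [0.5  0.12 0.24] err max 0.018 end 0.018 dq 0.08 m6 0.00 [-0.04  0.42 -0.05  2.02  0.23  0.23  2.89]
    [0.5  0.   0.24] err max 0.018 end 0.018 dq 0.07 m6 0.00 [-0.04  0.42 -0.05  2.02  0.22  0.23  2.89]
    [0.45 0.1  0.24] err max 0.018 end 0.018 dq 0.08 m6 0.00 [-0.04  0.42 -0.05  2.02  0.23  0.23  2.88]
    [0.6  0.2  0.24] err max 0.018 end 0.018 dq 0.08 m6 0.00 [-0.04  0.42 -0.04  2.02  0.21  0.23  2.9 ]
    [0.65  0.016 0.25 ] err max 0.018 end 0.018 dq 0.07 m6 0.00 [-0.05  0.42 -0.03  2.02  0.19  0.23  2.93]
[0.64 0.12 0.25] [-0.19  0.44 -0.15  2.18  2.19  0.24  0.75] 0.332
```

```bash
cat > lean.py <<'E'
from plan import *
def lean(R,b): # tool turned by b deg about its own jaw axis y
    return R@Ro.from_euler('y',b,degrees=True).as_matrix()
def line(q,t1,R1,n=14):
    t0,R0=fk2(q,P);w=Ro.from_matrix(R1@R0.T).as_rotvec();Q=[]
    for s in np.linspace(0,1,n+1)[1:]:
        q=follow(q,t0+s*(t1-t0),Ro.from_rotvec(s*w).as_matrix()@R0,n=3);Q.append(q)
    Q=np.array(Q);return Q,np.linalg.norm(fk2(q,P)[0]-t1)
N=nestR(2.4);O=np.array([.5925,.0165,.074])
if __name__=="__main__":
  D=json.load(open("fk.json"));q0=np.array(D[-1][0]);a=np.deg2rad(6.1)
  Rs=down((np.cos(a),np.sin(a),0));S=np.array([.64,.2765,.0])
  for b in(-35,-30,-25,-20,-15,15,20,25,30):
    o=[]
    for t,R in((S+[0,0,.2],lean(Rs,b)),(S,lean(Rs,b)),(S+[0,0,.22],lean(Rs,b)),(O+[-.04,0,.15],lean(toolR(N),b)),(O+.06*N[:,2],lean(toolR(N),b)),(O,lean(toolR(N),b))):
        Q,e=line(q0 if not o else o[-1][1][-1],t,R);o.append((e,Q))
    print(b,lean(toolR(N),b)[:,2].round(2),[round(e*1e3,1) for e,_ in o],"margin",[np.minimum(Q-lo,hi-Q).min().round(2) for _,Q in o],o[-1][1][-1].round(2),"dq %.2f"%max(np.abs(np.diff(Q,axis=0)).max() for _,Q in o))
E
python3 lean.py
```

```text
-35 [ 0.43 -0.56 -0.71] [np.float64(0.0), np.float64(0.0), np.float64(0.0), np.float64(0.0), np.float64(47.9), np.float64(56.1)] margin [np.float64(0.21), np.float64(0.21), np.float64(0.2), np.float64(0.04), np.float64(0.0), np.float64(0.0)] [-1.08  1.15  0.96  2.13 -1.1   0.23  0.45] dq 0.09
-30 [ 0.45 -0.48 -0.75] [np.float64(0.0), np.float64(0.0), np.float64(0.0), np.float64(9.7), np.float64(84.7), np.float64(115.9)] margin [np.float64(0.23), np.float64(0.24), np.float64(0.22), np.float64(0.0), np.float64(0.0), np.float64(0.0)] [-0.96  0.96  0.77  2.19 -1.1   0.23  0.62] dq 0.11
-25 [ 0.47 -0.4  -0.78] [np.float64(0.0), np.float64(0.0), np.float64(0.0), np.float64(29.8), np.float64(132.2), np.float64(172.9)] margin [np.float64(0.26), np.float64(0.27), np.float64(0.25), np.float64(0.0), np.float64(0.0), np.float64(0.0)] [-0.78  0.78  0.53  2.26 -1.1   0.23  0.8 ] dq 0.12
-20 [ 0.48 -0.32 -0.81] [np.float64(0.0), np.float64(0.0), np.float64(0.0), np.float64(46.4), np.float64(173.2), np.float64(226.0)] margin [np.float64(0.29), np.float64(0.3), np.float64(0.28), np.float64(0.0), np.f
[... 856 characters left out ...]
64(0.02), np.float64(0.0), np.float64(0.0), np.float64(0.0)] [ 0.99  0.99 -1.1   2.27 -1.1   0.23  1.85] dq 0.26
25 [ 0.44  0.44 -0.78] [np.float64(0.0), np.float64(4.3), np.float64(0.0), np.float64(32.5), np.float64(113.7), np.float64(152.4)] margin [np.float64(0.09), np.float64(0.0), np.float64(0.02), np.float64(0.0), np.float64(0.0), np.float64(0.0)] [ 0.93  1.   -1.    2.2  -1.1   0.23  1.81] dq 0.19
30 [ 0.41  0.52 -0.75] [np.float64(0.0), np.float64(3.9), np.float64(0.0), np.float64(30.5), np.float64(64.6), np.float64(94.1)] margin [np.float64(0.03), np.float64(0.0), np.float64(0.01), np.float64(0.0), np.float64(0.0), np.float64(0.0)] [ 0.88  1.01 -0.89  2.14 -1.1   0.23  1.78] dq 0.15
```

```bash
cat > beam.py <<'E'
from lean import *
import itertools,time
D=json.load(open("fk.json"));q0=np.array(D[-1][0])
rng=np.random.default_rng(1)
C=[]
for _ in range(3000):
    r=rng.uniform(.45,.8);az=rng.uniform(-50,75);z=rng.uniform(.22,.42)
    yaw=az+rng.uniform(-110,110);tx=rng.choice([0,0,-40,40,-25,25]);tb=rng.choice([0,0,-40,-25,25,40])
    a=np.radians(yaw);R=down((np.cos(a),np.sin(a),0))@Ro.from_euler('xy',[tx,tb],degrees=True).as_matrix()
    C.append((np.array([r*np.cos(np.radians(az)),r*np.sin(np.radians(az)),z]),R,(round(r,2),round(az),round(z,2),round(yaw),tx,tb)))
test=(np.array([.55,.1,.25]),down((1,0,0)))
def sw(q): # signed q3 as the swivel measure, at the reference down pose
    Q,e=line(q,*test,n=6);return Q[-1][2] if e<1e-3 else 9,Q[-1]
beam=[(9,q0,[])];T=time.time()
for d in range(4):
    new=[]
    for s,q,h in beam:
        for i in rng.choice(len(C),60 if d else 200,replace=False):
            Q,e=line(q,C[i][0],C[i][1],n=8)
            if e>1e-3 or np.minimum(Q-lo,hi-Q).min()<.03 or np.abs(np.diff(Q,axis=0)).max()>.6: continue
            v,_=sw(Q[-1]);new.append((v,Q[-1],h+[C[i][2]]))
    beam=sorted(new+beam,key=lambda b:b[0])[:6]
    print(d,round(time.time()-T),[(round(b[0],2)) for b in beam],beam[0][2],flush=True)
E
timeout 300 python3 beam.py
```

```text
0 21 [np.float64(0.82), np.float64(0.93), np.float64(0.93), np.float64(0.94), np.float64(0.94), np.float64(0.94)] [(0.66, 60, 0.4, 167, np.int64(-25), np.int64(-40))]
1 57 [np.float64(0.16), np.float64(0.53), np.float64(0.53), np.float64(0.58), np.float64(0.61), np.float64(0.63)] [(0.73, -30, 0.26, 51, np.int64(-25), np.int64(-25)), (0.5, 68, 0.41, 111, np.int64(-40), np.int64(0))]
2 93 [np.float64(-1.13), np.float64(-0.57), np.float64(-0.54), np.float64(-0.39), np.float64(-0.35), np.float64(-0.07)] [(0.73, -30, 0.26, 51, np.int64(-25), np.int64(-25)), (0.5, -46, 0.38, -102, np.int64(40), np.int64(40)), (0.52, 73, 0.31, 23, np.int64(0), np.int64(-25))]
3 134 [np.float64(-1.18), np.float64(-1.15), np.float64(-1.15), np.float64(-1.14), np.float64(-1.13), np.float64(-1.11)] [(0.73, -30, 0.26, 51, np.int64(-25), np.int64(-25)), (0.5, -46, 0.38, -102, np.int64(40), np.int64(40)), (0.52, 73, 0.31, 23, np.int64(0), np.int64(-25)), (0.69, 24, 0.4, 48, np.int64(0), np.int64(-40))]
```

```bash
python3 - <<'E'
s=open("beam.py").read()
s=s.replace("if e>1e-3 or","if e>1e-3 or min(np.hypot(*fk2(a,P)[0][:2]) for a in Q)<.4 or")
s=s.replace("60 if d else 200","70 if d else 150").replace("range(4)","range(4)")
s=s.replace("v,_=sw(Q[-1])","v,_=sw(Q[-1]);v=abs(v+.75)")
s=s.replace("h+[C[i][2]]","h+[int(i)]").replace("beam[0][2],flush","[C[i][2] for i in beam[0][2]],flush")
s+='''
import pickle
N=nestR(2.4);O=np.array([.5925,.0165,.074]);best=[]
for v,q,h in beam:
    _,qt=sw(q)
    for fl in(1,-1):
      for b in(0,):
        R=toolR(N)@np.diag([fl,fl,1]);o=[];qq=qt
        for t in(O+.09*N[:,2],O+.03*N[:,2],O): Q,e=line(qq,t,R);qq=Q[-1];o.append((round(e*1e3,1),np.minimum(Q-lo,hi-Q).min().round(2),np.abs(np.diff(Q,axis=0)).max().round(2)))
        print(round(v,2),[C[i][2] for i in h],fl,o,qt.round(2),qq.round(2))
pickle.dump([(b[0],[C[i] for i in b[2]]) for b in beam],open("beam.pkl","wb"))
'''
open("beam2.py","w").write(s)
E
timeout 400 python3 beam2.py
```

```text
0 14 [np.float64(1.66), np.float64(1.69), np.float64(1.69), np.float64(1.69), np.float64(1.7), np.float64(1.7)] [(0.51, 2, 0.4, 42, np.int64(-40), np.int64(0))]
1 62 [np.float64(1.1), np.float64(1.22), np.float64(1.25), np.float64(1.26), np.float64(1.28), np.float64(1.28)] [(0.58, -17, 0.35, 47, np.int64(-40), np.int64(40)), (0.59, 72, 0.35, 114, np.int64(40), np.int64(-25))]
2 113 [np.float64(0.77), np.float64(0.81), np.float64(0.83), np.float64(0.86), np.float64(0.92), np.float64(0.92)] [(0.51, 2, 0.4, 42, np.int64(-40), np.int64(0)), (0.54, 42, 0.34, 99, np.int64(0), np.int64(-25)), (0.55, -18, 0.23, -53, np.int64(-25), np.int64(0))]
3 151 [np.float64(0.4), np.float64(0.48), np.float64(0.48), np.float64(0.52), np.float64(0.53), np.float64(0.54)] [(0.51, 2, 0.4, 42, np.int64(-40), np.int64(0)), (0.54, 42, 0.34, 99, np.int64(0), np.int64(-25)), (0.55, -18, 0.23, -53, np.int64(-25), np.int64(0)), (0.46, -37, 0.26, 71, np.int64(-25), np.int64(40))]
0.4 [(0.51, 2, 0.4, 42, np.int64(-40), np.int64(0)), (0.54, 42, 0.34, 99, np.int64(0), np.int64(-25)), (0.55, -18, 0.23, -53, np.int64(-25
[... 4761 characters left out ...]
4), np.float64(0.0), np.float64(0.27)), (np.float64(0.0), np.float64(0.0), np.float64(0.4)), (np.float64(0.0), np.float64(0.16), np.float64(0.01))] [-0.09  0.48 -0.21  1.75  0.12  0.92 -0.35] [ 0.23  0.76 -0.47  2.29  2.45  0.5  -2.42]
0.54 [(0.51, 2, 0.4, 42, np.int64(-40), np.int64(0)), (0.54, 42, 0.34, 99, np.int64(0), np.int64(-25)), (0.58, -2, 0.38, -37, np.int64(-40), np.int64(0)), (0.78, 28, 0.33, -77, np.int64(0), np.int64(40))] -1 [(np.float64(276.5), np.float64(0.0), np.float64(0.33)), (np.float64(302.3), np.float64(0.0), np.float64(0.01)), (np.float64(302.9), np.float64(0.0), np.float64(0.14))] [-0.09  0.48 -0.21  1.75  0.12  0.92 -0.35] [ 1.17  1.01 -1.25  2.47 -1.1   0.23 -1.13]
```

```bash
cat > smooth.py <<'E'
from lean import *
def withq3(pos,R,q3,q0):
    f=lambda q:np.r_[(fk2(q,P)[0]-pos)*10,Ro.from_matrix(fk2(q,P)[1].T@R).as_rotvec()*2,q[2]-q3]
    r=least_squares(f,q0,max_nfev=60);return r.x,np.linalg.norm(r.fun)
if __name__=="__main__":
  D=json.load(open("fk.json"));q0=np.array(D[-1][0])
  tp=np.array([.55,.1,.25])
  for q3 in(.6,.3,0,-.3,-.6):
    q,e=withq3(tp,down((1,0,0)),q3,q0)
    best=[]
    for b1 in(-30,-45,-60):
      for yw in(0,40,80):
        Rw=Ro.from_euler('z',yw,degrees=True).as_matrix()
        for pre in([.5,.05,.22],[.55,.0,.25],[.55,-.1,.25]):
          o=[];qq=q
          for t,R in((np.array(pre),lean(down((np.cos(np.radians(yw)),np.sin(np.radians(yw)),0)),b1)),(O+.08*N[:,2],lean(toolR(N),b1)),(O+.08*N[:,2],toolR(N)),(O,toolR(N))):
            Q,e2=line(qq,t,R,n=9);qq=Q[-1];o.append((e2,np.minimum(Q-lo,hi-Q).min(),np.abs(np.diff(Q,axis=0)).max()))
          best.append((max(x[0] for x in o[-2:]),-min(x[1] for x in o),b1,yw,pre,max(x[2] for x in o).round(2),qq.round(2)))
    best.sort(key=lambda x:(x[0]>1e-3,x[1]));print(q3,round(e,4),q.round(2));[print("   ",[round(float(x[0]),4),round(float(-x[1]),2)]+list(x[2:])) for x in best[:2]]
E
timeout 200 python3 smooth.py
```

```text
0.6 0.0 [-0.62  0.54  0.6   1.76 -0.36  0.95  0.13]
    [0.0001, 0.0, -45, 80, [0.5, 0.05, 0.22], np.float64(1.17), array([ 0.04,  0.72, -0.19,  2.29,  2.8 ,  0.42, -2.81])]
    [0.0, 0.0, -45, 80, [0.55, -0.1, 0.25], np.float64(0.97), array([ 0.04,  0.72, -0.19,  2.29,  2.8 ,  0.42, -2.82])]
0.3 0.0 [-0.43  0.49  0.3   1.76 -0.18  0.92 -0.06]
    [0.0, 0.0, -30, 0, [0.5, 0.05, 0.22], np.float64(1.21), array([ 0.07,  0.73, -0.23,  2.29,  2.74,  0.42, -2.75])]
    [0.0, 0.0, -30, 0, [0.55, 0.0, 0.25], np.float64(1.14), array([ 0.06,  0.73, -0.21,  2.29,  2.76,  0.42, -2.78])]
0 0.0 [-0.23  0.48  0.    1.75 -0.    0.91 -0.23]
    [0.0, 0.03, -45, 40, [0.55, -0.1, 0.25], np.float64(0.34), array([ 0.07,  0.73, -0.23,  2.29,  2.74,  0.42, -2.75])]
    [0.0, 0.0, -30, 0, [0.5, 0.05, 0.22], np.float64(0.36), array([ 0.06,  0.73, -0.22,  2.29,  2.76,  0.42, -2.77])]
-0.3 0.0 [-0.03  0.49 -0.3   1.75  0.17  0.93 -0.4 ]
    [0.0, 0.11, -45, 40, [0.55, -0.1, 0.25], np.float64(0.24), array([ 0.18,  0.75, -0.38,  2.29,  2.54,  0.47, -2.52])]
    [0.0, 0.11, -30, 40, [0.55, -0.1, 0.25], np.float64(0.22), array([ 0.16,  0.74, -0.37,  2.29,  2.56,  0.46, -2.55])]
-0.6 0.0 [ 0.16  0.53 -0.6   1.74  0.35  0.98 -0.57]
    [0.0, 0.12, -30, 80, [0.55, 0.0, 0.25], np.float64(0.34), array([ 0.38,  0.82, -0.71,  2.28,  2.25,  0.62, -2.17])]
    [0.0, 0.12, -45, 40, [0.55, -0.1, 0.25], np.float64(0.19), array([ 0.3 ,  0.79, -0.58,  2.28,  2.35,  0.55, -2.29])]
```

```bash
cat > prep.py <<'E'
from lean import *
vmax=.7*np.array([2.57,2.57]+[3.14]*5)/12
def repeat(q,t1,R1,maxn=60):
    """rows that repeat one target, clipped as the text tells"""
    M=9;n=0
    while n<maxn:
        t0,R0=fk2(q,P);d=t1-t0;w=Ro.from_matrix(R1@R0.T).as_rotvec()
        if np.linalg.norm(d)<1e-3 and np.linalg.norm(w)<.005: break
        d=d*min(1,.0417/max(1e-9,np.linalg.norm(d)));w=w*min(1,np.radians(7.16)/max(1e-9,np.linalg.norm(w)))
        for s in(1,.5,.25,.12):
            q2=follow(q,t0+s*d,Ro.from_rotvec(s*w).as_matrix()@R0,n=3)
            if (np.abs(q2-q)<=vmax*1.05).all():break
        q=q2;n+=1;M=min(M,np.minimum(q-lo,hi-q).min())
    return q,n,M
def wp(r,az,z,yaw,tx,tb):
    a=np.radians(yaw);R=down((np.cos(a),np.sin(a),0))@Ro.from_euler('xy',[tx,tb],degrees=True).as_matrix()
    return np.array([r*np.cos(np.radians(az)),r*np.sin(np.radians(az)),z]),R
def chain(q,L):
    for t,R in L:
        t0,R0=fk2(q,P)
        print("d",(R0.T@(t-t0)*100).round(1),"w",Ro.from_matrix(R0.T@R).as_rotvec(degrees=True).round(0),end=" ")
        q,n,M=repeat(q,t,R);print("n",n,"M %.2f"%M,"err %.1f mm"%(1e3*np.linalg.norm(fk2(q,P)[0]-t)),q.round(2))
    return q
a=np.radians(40)
F=[(np.array([.55,-.1,.25]),lean(down((np.cos(a),np.sin(a),0)),-45)),(O+.08*N[:,2],lean(toolR(N),-45)),(O+.08*N[:,2],toolR(N)),(O,toolR(N))]
E
cat > run1.py <<'E'
from prep import *
q=np.array(env.get_obs()["joint_pos"])
A=[wp(.51,2,.4,42,-40,0),wp(.54,42,.34,99,0,-25),wp(.55,-18,.23,-53,-25,0),wp(.46,-37,.26,71,-25,40)]
print("full");chain(q,A+F);print("3");chain(q,A[:3]+F)
print("alt");chain(q,[wp(.58,-17,.35,47,-40,40),wp(.59,72,.35,114,40,-25),wp(.58,6,.25,-75,-40,0)]+F)
E
python3 run1.py
```

```text
full
d [-24.3 -15.6 -15.5] w [-38.  13. -35.] n 11 M 0.10 err 0.0 mm [-0.36  0.12  0.75  2.11 -1.    0.86  1.75]
d [32.8  7.6 14.2] w [ 24.  -2. -61.] n 12 M 0.20 err 0.0 mm [-1.22  0.21  0.28  2.    0.41  0.66  0.48]
d [  1.3 -54.4  11.5] w [ 24. -24. 144.] n 21 M 0.00 err 0.0 mm [-0.45  0.47  0.72  2.14 -0.01  0.32 -0.76]
d [-18.9   0.5  -3.1] w [ 43.  71. -97.] n 26 M 0.05 err 0.0 mm [ 0.94  0.82 -0.43  1.41 -0.    1.71  1.59]
d [-9.5 23.3  3.6] w [ 21. -89.  15.] n 20 M 0.15 err 0.0 mm [-0.7   0.5   0.58  2.27  1.47  0.42 -0.91]
d [13.7  7.6  1.4] w [  6. -10.  46.] n 9 M 0.19 err 0.0 mm [-0.93  0.86  0.49  2.12  1.11  0.61 -1.8 ]
d [ 0.  0. -0.] w [ 0. 45.  0.] n 13 M 0.05 err 0.0 mm [ 0.06  0.54 -0.21  2.36  2.68  0.31 -2.71]
d [0. 0. 8.] w [ 0. -0. -0.] n 2 M 0.14 err 0.0 mm [ 0.08  0.73 -0.24  2.29  2.72  0.43 -2.73]
3
d [-24.3 -15.6 -15.5] w [-38.  13. -35.] n 11 M 0.10 err 0.0 mm [-0.36  0.12  0.75  2.11 -1.    0.86  1.75]
d [32.8  7.6 14.2] w [ 24.  -2. -61.] n 12 M 0.20 err 0.0 mm [-1.22  0.21  0.28  2.    0.41  0.66  0.48]
d [  1.3 -54.4  11.5] w [ 24. -24. 144.] n 21 M 
[... 490 characters left out ...]
22.  50. -24.] n 16 M 0.07 err 0.0 mm [ 0.4   0.77  0.5   1.41 -0.96  1.83  1.62]
d [ 59.  -10.4  56. ] w [ 71. -62. -76.] n 26 M 0.21 err 0.0 mm [-1.64  0.73  0.03  1.27  0.55  1.71  0.13]
d [-10.  -37.2  51.7] w [ 37.  -3. 167.] n 24 M 0.32 err 0.0 mm [-1.03  0.77  0.83  1.77  0.21  0.87 -1.79]
d [-6.7 11.4  9.5] w [ -18.   10. -108.] n 18 M 0.00 err 0.8 mm [-0.88  0.59  0.88  2.28  1.42  0.23 -0.86]
d [13.7  7.6  1.4] w [  5. -10.  46.] n 8 M 0.00 err 0.0 mm [-1.06  0.95  0.72  2.12  0.91  0.44 -1.61]
d [0. 0. 0.] w [ 0. 45.  0.] n 16 M 0.00 err 0.0 mm [ 0.01  0.54 -0.15  2.36  2.79  0.29 -2.83]
d [0. 0. 8.] w [ 0. -0. -0.] n 2 M 0.10 err 0.0 mm [ 0.03  0.72 -0.17  2.29  2.82  0.41 -2.84]
```

```bash
cat > run2.py <<'E'
from prep import *
import contextlib,io
q0=np.array(env.get_obs()["joint_pos"]);res=[]
L=lambda p,y,b:(np.array(p),lean(down((np.cos(np.radians(y)),np.sin(np.radians(y)),0)),b))
G=[(O+.08*N[:,2],lean(toolR(N),-45)),(O+.08*N[:,2],toolR(N)),(O,toolR(N))]
def score(L):
    q=q0;n=0;M=9;e=0
    for t,R in L:
        q,k,m=repeat(q,t,R,40);n+=k;M=min(M,m);e=max(e,np.linalg.norm(fk2(q,P)[0]-t))
    return M,n,e,q
pre={"A1A2":[wp(.51,2,.4,42,-40,0),wp(.54,42,.34,99,0,-25)],"A2":[wp(.54,42,.34,99,0,-25)],"none":[]}
import time;T=time.time()
for k,v in pre.items():
  for y in(40,80,110):
    for b in(-30,-50):
      for p in([.55,0,.25],[.45,.15,.3]):
        if time.time()-T>150:break
        M,n,e,q=score(v+[L(p,y,b)]+G);res.append((round(M,2),n,round(e*1e3,1),k,y,b,p,q.round(2)))
res.sort(key=lambda r:(r[2]>2,-r[0],r[1]))
for r in res[:6]:print(r)
E
python3 run2.py
```

```text
(np.float64(0.0), 63, np.float64(0.0), 'A1A2', 40, -50, [0.45, 0.15, 0.3], array([ 0.06,  0.73, -0.21,  2.29,  2.77,  0.42, -2.78]))
(np.float64(0.0), 64, np.float64(0.0), 'A1A2', 40, -50, [0.55, 0, 0.25], array([ 0.06,  0.73, -0.22,  2.29,  2.75,  0.42, -2.76]))
(np.float64(0.0), 67, np.float64(0.0), 'A1A2', 80, -30, [0.45, 0.15, 0.3], array([ 0.05,  0.73, -0.2 ,  2.29,  2.78,  0.42, -2.79]))
(np.float64(0.0), 71, np.float64(0.0), 'A1A2', 40, -30, [0.45, 0.15, 0.3], array([ 0.15,  0.74, -0.35,  2.29,  2.59,  0.46, -2.57]))
(np.float64(0.0), 73, np.float64(51.2), 'none', 80, -50, [0.45, 0.15, 0.3], array([ 0.06,  0.73, -0.21,  2.29,  2.76,  0.42, -2.77]))
(np.float64(0.0), 74, np.float64(68.6), 'none', 110, -50, [0.45, 0.15, 0.3], array([ 0.1 ,  0.73, -0.27,  2.29,  2.69,  0.43, -2.69]))
```

>>> {"api": "send_rows", "payload": {"increments": [{"delta_pos":[-24.3,-15.6,-15.5],"angular":[-38,13,-35],"jaw":4.5},{"delta_pos":[-24.3,-15.6,-15.5],"angular":[-38,13,-35],"jaw":4.5},{"delta_pos":[-24.3,-15.6,-15.5],"angular":[-38,13,-35],"jaw":4.5},{"delta_pos":[-24.3,-15.6,-15.5],"angular":[-38,13,-35],"jaw":4.5},{"delta_pos":[-24.3,-15.6,-15.5],"angular":[-38,13,-35],"jaw":4.5},{"delta_pos":[-24.3,-15.6,-15.5],"angular":[-38,13,-35],"jaw":4.5},{"delta_pos":[-24.3,-15.6,-15.5],"angular":[-38,13,-35],"jaw":4.5},{"delta_pos":[-24.3,-15.6,-15.5],"angular":[-38,13,-35],"jaw":4.5},{"delta_pos":[-24.3,-15.6,-15.5],"angular":[-38,13,-35],"jaw":4.5},{"delta_pos":[-24.3,-15.6,-15.5],"angular":[-38,13,-35],"jaw":4.5},{"delta_pos":[-24.3,-15.6,-15.5],"angular":[-38,13,-35],"jaw":4.5},{"delta_pos":[-24.3,-15.6,-15.5],"angular":[-38,13,-35],"jaw":4.5}]}}

```text
clock: 7.07
eef_pos: [0.509, 0.018, 0.3984]
tcp_rot: [[-0.676, 0.57, 0.467], [0.737, 0.516, 0.436], [0.007, 0.639, -0.769]]
force: [0.5, 0.2, -1.1]
gripper_width: 0.563
```

```bash
cat > run3.py <<'E'
from prep import *
import sys
L=lambda p,y,b:(np.array(p),lean(down((np.cos(np.radians(y)),np.sin(np.radians(y)),0)),b))
G=[(O+.08*N[:,2],lean(toolR(N),-45)),(O+.08*N[:,2],toolR(N)),(O,toolR(N))]
ob=env.get_obs();print(ob["eef_pos"],ob["joint_pos"].round(2),ob["gripper_width"])
ALL=[wp(.54,42,.34,99,0,-25),L([.45,.15,.3],40,-50)]+G
chain(ob["joint_pos"],ALL[int(sys.argv[1]):])
E
python3 run3.py 0
```

```text
[0.50897085 0.0180442  0.39844599] [-0.35  0.13  0.74  2.1  -0.99  0.88  1.75] 0.5633545611221746
d [32.5  7.8 14.4] w [ 24.  -3. -61.] n 12 M 0.20 err 0.0 mm [-1.22  0.21  0.29  2.    0.41  0.66  0.48]
d [  0.3 -21.6   4.3] w [ 36. -23.  47.] n 9 M 0.21 err 0.0 mm [-1.44  0.53  0.69  2.13  0.75  0.86 -0.68]
d [ 1.1 -0.8 23.1] w [ 8. -5. 46.] n 7 M 0.09 err 0.0 mm [-1.13  1.01  0.87  2.12  0.66  0.34 -1.37]
d [-0. -0.  0.] w [-0. 45. -0.] n 22 M 0.00 err 0.0 mm [ 0.04  0.54 -0.18  2.36  2.73  0.3  -2.77]
d [0. 0. 8.] w [ 0. -0. -0.] n 2 M 0.14 err 0.0 mm [ 0.06  0.73 -0.21  2.29  2.77  0.42 -2.78]
```

>>> {"api": "send_rows", "payload": {"increments": [{"delta_pos":[32.5,7.8,14.4],"angular":[24,-3,-61],"jaw":4.5},{"delta_pos":[32.5,7.8,14.4],"angular":[24,-3,-61],"jaw":4.5},{"delta_pos":[32.5,7.8,14.4],"angular":[24,-3,-61],"jaw":4.5},{"delta_pos":[32.5,7.8,14.4],"angular":[24,-3,-61],"jaw":4.5},{"delta_pos":[32.5,7.8,14.4],"angular":[24,-3,-61],"jaw":4.5},{"delta_pos":[32.5,7.8,14.4],"angular":[24,-3,-61],"jaw":4.5},{"delta_pos":[32.5,7.8,14.4],"angular":[24,-3,-61],"jaw":4.5},{"delta_pos":[32.5,7.8,14.4],"angular":[24,-3,-61],"jaw":4.5},{"delta_pos":[32.5,7.8,14.4],"angular":[24,-3,-61],"jaw":4.5},{"delta_pos":[32.5,7.8,14.4],"angular":[24,-3,-61],"jaw":4.5},{"delta_pos":[32.5,7.8,14.4],"angular":[24,-3,-61],"jaw":4.5},{"delta_pos":[32.5,7.8,14.4],"angular":[24,-3,-61],"jaw":4.5},{"delta_pos":[32.5,7.8,14.4],"angular":[24,-3,-61],"jaw":4.5}]}}

```text
clock: 8.15
eef_pos: [0.3999, 0.3608, 0.3386]
tcp_rot: [[-0.895, -0.163, 0.416], [-0.151, 0.987, 0.063], [-0.421, -0.006, -0.907]]
force: [1.5, 0.1, 0.0]
gripper_width: 0.564
```

```bash
python3 run3.py 1; cat > run4.py <<'E'
from prep import *
import time
q0=np.array(env.get_obs()["joint_pos"]);res=[];T=time.time()
L=lambda p,y,b:(np.array(p),lean(down((np.cos(np.radians(y)),np.sin(np.radians(y)),0)),b))
# alternatives: lean from here, at several places, then over the tray un-leaning in stages
for y in(20,60,90):
  for b in(-30,-50):
    for p in([.55,-.1,.27],[.5,-.2,.28],[.55,.1,.27]):
      for b2 in(-30,-55):
        if time.time()-T>70:break
        q=q0;n=0;M=9;e=0
        for t,R in [L(p,y,b),(O+.09*N[:,2]+[0,-.03,0],lean(toolR(N),b2)),(O+.08*N[:,2],toolR(N)),(O,toolR(N))]:
            q,k,m=repeat(q,t,R,40);n+=k;M=min(M,m);e=max(e,np.linalg.norm(fk2(q,P)[0]-t))
        res.append((round(M,2),n,round(e*1e3,1),y,b,p,b2,q.round(2)))
res.sort(key=lambda r:(r[2]>2,-r[0],r[1]))
for r in res[:5]:print(r)
E
python3 run4.py
```

```text
[0.39993383 0.36076142 0.33864081] [-1.23  0.21  0.29  2.01  0.41  0.66  0.49] 0.5644190363734083
d [  0.3 -21.6   4.3] w [ 36. -23.  48.] n 9 M 0.21 err 0.0 mm [-1.44  0.53  0.69  2.13  0.75  0.86 -0.68]
d [ 1.1 -0.8 23.1] w [ 8. -5. 46.] n 7 M 0.09 err 0.0 mm [-1.13  1.02  0.87  2.12  0.65  0.34 -1.37]
d [-0. -0.  0.] w [-0. 45. -0.] n 21 M 0.00 err 0.0 mm [ 0.04  0.54 -0.18  2.36  2.73  0.3  -2.77]
d [0. 0. 8.] w [ 0. -0. -0.] n 2 M 0.14 err 0.0 mm [ 0.06  0.73 -0.21  2.29  2.77  0.42 -2.78]
(np.float64(0.0), 38, np.float64(0.9), 20, -50, [0.5, -0.2, 0.28], -30, array([ 0.07,  0.73, -0.23,  2.29,  2.74,  0.42, -2.75]))
(np.float64(0.0), 39, np.float64(0.3), 60, -50, [0.55, 0.1, 0.27], -30, array([ 0.09,  0.73, -0.26,  2.29,  2.7 ,  0.43, -2.71]))
(np.float64(0.0), 45, np.float64(0.6), 20, -50, [0.55, -0.1, 0.27], -30, array([ 0.07,  0.73, -0.23,  2.29,  2.74,  0.42, -2.75]))
(np.float64(0.0), 45, np.float64(0.3), 20, -50, [0.5, -0.2, 0.28], -55, array([ 0.06,  0.73, -0.22,  2.29,  2.76,  0.42, -2.77]))
(np.float64(0.0), 47, np.float64(0.0), 20, -50, [0.55, -0.1, 0.27], -55, array([ 0.12,  0.74, -0.31,  2.29,  2.64,  0.44, -2.63]))
```

```bash
cat > run5.py <<'E'
from prep import *
import time
q0=np.array(env.get_obs()["joint_pos"]);res=[];T=time.time()
L=lambda p,y,b:(np.array(p),lean(down((np.cos(np.radians(y)),np.sin(np.radians(y)),0)),b))
for y,p in((60,[.55,.1,.27]),(20,[.5,-.2,.28]),(40,[.45,.15,.3])):
  for U in([.53,.0,.19],[.55,-.1,.19],[.54,.16,.17],[.52,-.16,.17]):
    for b2 in(-30,-50):
        if time.time()-T>90:break
        q=q0;n=0;M=9;E_=[]
        for t,R in [L(p,y,-50),(np.array(U),lean(toolR(N),b2)),(np.array(U),toolR(N)),(O+.08*N[:,2],toolR(N)),(O,toolR(N))]:
            q,k,m=repeat(q,t,R,32);n+=k;M=min(M,m);E_.append(round(1e3*np.linalg.norm(fk2(q,P)[0]-t)))
        res.append((n,E_,y,p,U,b2,q.round(2)))
res.sort(key=lambda r:(r[1][-1]>2,r[0]))
for r in res[:7]:print(r)
E
python3 run5.py
```

```text
(51, [0, 0, 1, 0, 0], 40, [0.45, 0.15, 0.3], [0.54, 0.16, 0.17], -30, array([ 0.11,  0.73, -0.29,  2.29,  2.66,  0.44, -2.66]))
(52, [0, 0, 12, 0, 0], 40, [0.45, 0.15, 0.3], [0.53, 0.0, 0.19], -50, array([ 0.16,  0.74, -0.36,  2.29,  2.57,  0.46, -2.56]))
(56, [0, 0, 11, 0, 0], 20, [0.5, -0.2, 0.28], [0.53, 0.0, 0.19], -50, array([ 0.17,  0.75, -0.38,  2.29,  2.55,  0.47, -2.53]))
(56, [0, 0, 1, 0, 0], 40, [0.45, 0.15, 0.3], [0.54, 0.16, 0.17], -50, array([ 0.11,  0.73, -0.29,  2.29,  2.66,  0.44, -2.66]))
(62, [0, 0, 1, 0, 0], 20, [0.5, -0.2, 0.28], [0.54, 0.16, 0.17], -30, array([ 0.11,  0.73, -0.29,  2.29,  2.66,  0.44, -2.66]))
(63, [0, 0, 1, 0, 0], 20, [0.5, -0.2, 0.28], [0.54, 0.16, 0.17], -50, array([ 0.11,  0.73, -0.29,  2.29,  2.66,  0.44, -2.66]))
(63, [0, 1, 12, 0, 0], 40, [0.45, 0.15, 0.3], [0.53, 0.0, 0.19], -30, array([ 0.16,  0.74, -0.36,  2.29,  2.57,  0.46, -2.55]))
```

Good: lean at (.45,.15,.3), then U=(.54,.16,.17) with −30° lean, un-lean there, then over the tray.

>>> {"api": "send_rows", "payload": {"increments": [{"delta_pos":[0.3,-21.6,4.3],"angular":[36,-23,48],"jaw":4.5},{"delta_pos":[0.3,-21.6,4.3],"angular":[36,-23,48],"jaw":4.5},{"delta_pos":[0.3,-21.6,4.3],"angular":[36,-23,48],"jaw":4.5},{"delta_pos":[0.3,-21.6,4.3],"angular":[36,-23,48],"jaw":4.5},{"delta_pos":[0.3,-21.6,4.3],"angular":[36,-23,48],"jaw":4.5},{"delta_pos":[0.3,-21.6,4.3],"angular":[36,-23,48],"jaw":4.5},{"delta_pos":[0.3,-21.6,4.3],"angular":[36,-23,48],"jaw":4.5},{"delta_pos":[0.3,-21.6,4.3],"angular":[36,-23,48],"jaw":4.5},{"delta_pos":[0.3,-21.6,4.3],"angular":[36,-23,48],"jaw":4.5},{"delta_pos":[0.3,-21.6,4.3],"angular":[36,-23,48],"jaw":4.5}]}}

```text
clock: 8.98
eef_pos: [0.4513, 0.1526, 0.2984]
tcp_rot: [[-0.405, 0.768, 0.497], [0.495, 0.641, -0.587], [-0.769, 0.008, -0.639]]
force: [1.3, 0.7, -0.8]
gripper_width: 0.568
```

```bash
cat > run6.py <<'E'
from prep import *
import sys
U=np.array([.54,.16,.17]);ob=env.get_obs();print(ob["eef_pos"],ob["joint_pos"].round(2),ob["gripper_width"])
ALL=[(U,lean(toolR(N),-30)),(U,toolR(N)),(O+.08*N[:,2],toolR(N)),(O,toolR(N))]
chain(ob["joint_pos"],ALL[int(sys.argv[1]):])
E
python3 run6.py 0
```

```text
[0.45134917 0.15257663 0.29840513] [-1.45  0.53  0.69  2.12  0.75  0.86 -0.7 ] 0.5679395383910347
d [ 6.7  7.2 12.2] w [ 2.  9. 46.] n 7 M 0.19 err 0.0 mm [-1.25  0.8   0.77  2.06  0.5   0.42 -1.23]
d [-0. -0.  0.] w [-0. 30. -0.] n 28 M 0.00 err 0.9 mm [-0.49  0.49  0.04  2.3   2.16  0.23 -2.54]
d [-14.5  -0.9   2.7] w [ 0.  0. -0.] n 6 M 0.02 err 0.0 mm [ 0.09  0.54 -0.26  2.36  2.61  0.32 -2.64]
d [0. 0. 8.] w [ 0. -0. -0.] n 2 M 0.14 err 0.0 mm [ 0.11  0.73 -0.29  2.29  2.66  0.44 -2.66]
```

>>> {"api": "send_rows", "payload": {"increments": [{"delta_pos":[6.7,7.2,12.2],"angular":[2,9,46],"jaw":4.5},{"delta_pos":[6.7,7.2,12.2],"angular":[2,9,46],"jaw":4.5},{"delta_pos":[6.7,7.2,12.2],"angular":[2,9,46],"jaw":4.5},{"delta_pos":[6.7,7.2,12.2],"angular":[2,9,46],"jaw":4.5},{"delta_pos":[6.7,7.2,12.2],"angular":[2,9,46],"jaw":4.5},{"delta_pos":[6.7,7.2,12.2],"angular":[2,9,46],"jaw":4.5},{"delta_pos":[6.7,7.2,12.2],"angular":[2,9,46],"jaw":4.5},{"delta_pos":[6.7,7.2,12.2],"angular":[2,9,46],"jaw":4.5}]}}

```text
clock: 9.65
eef_pos: [0.5399, 0.1576, 0.1706]
tcp_rot: [[0.215, 0.867, 0.449], [0.873, 0.035, -0.486], [-0.437, 0.497, -0.75]]
force: [-0.5, -0.7, -1.1]
gripper_width: 0.565
```

```bash
python3 run6.py 1
```

```text
[0.53987462 0.15758141 0.17061667] [-1.24  0.8   0.77  2.06  0.5   0.42 -1.23] 0.564971769500223
d [ 0.2 -0.  -0.1] w [-0. 30. -0.] n 28 M 0.00 err 0.9 mm [-0.49  0.49  0.04  2.3   2.16  0.23 -2.54]
d [-14.5  -0.9   2.7] w [ 0.  0. -0.] n 6 M 0.02 err 0.0 mm [ 0.09  0.54 -0.26  2.36  2.61  0.32 -2.64]
d [0. 0. 8.] w [ 0. -0. -0.] n 2 M 0.14 err 0.0 mm [ 0.11  0.73 -0.29  2.29  2.66  0.44 -2.66]
```

>>> {"api": "send_rows", "payload": {"increments": [{"delta_pos":[0,0,0],"angular":[0,5,0],"jaw":4.5},{"delta_pos":[0,0,0],"angular":[0,10,0],"jaw":4.5},{"delta_pos":[0,0,0],"angular":[0,15,0],"jaw":4.5},{"delta_pos":[0,0,0],"angular":[0,20,0],"jaw":4.5},{"delta_pos":[0,0,0],"angular":[0,25,0],"jaw":4.5},{"delta_pos":[0,0,0],"angular":[0,30,0],"jaw":4.5},{"delta_pos":[0,0,0],"angular":[0,30,0],"jaw":4.5},{"delta_pos":[0,0,0],"angular":[0,30,0],"jaw":4.5},{"delta_pos":[0,0,0],"angular":[0,30,0],"jaw":4.5},{"delta_pos":[0,0,0],"angular":[0,30,0],"jaw":4.5},{"delta_pos":[0,0,0],"angular":[0,30,0],"jaw":4.5},{"delta_pos":[0,0,0],"angular":[0,30,0],"jaw":4.5},{"delta_pos":[0,0,0],"angular":[0,30,0],"jaw":4.5},{"delta_pos":[0,0,0],"angular":[0,30,0],"jaw":4.5},{"delta_pos":[0,0,0],"angular":[0,30,0],"jaw":4.5},{"delta_pos":[0,0,0],"angular":[0,30,0],"jaw":4.5},{"delta_pos":[0,0,0],"angular":[0,30,0],"jaw":4.5},{"delta_pos":[0,0,0],"angular":[0,30,0],"jaw":4.5}]}}

```text
clock: 11.15
eef_pos: [0.5397, 0.1582, 0.1704]
tcp_rot: [[-0.039, 0.867, 0.496], [0.999, 0.036, 0.016], [-0.004, 0.497, -0.868]]
force: [-0.3, 0.8, -1.1]
gripper_width: 0.559
```

```bash
python3 run6.py 1; python3 run6.py 2
```

```text
[0.53967995 0.15822547 0.1704136 ] [-0.45  0.48 -0.02  2.3   2.05  0.25 -2.43] 0.5585324814424887
d [0.2 0.  0.1] w [-0.  0.  0.] n 1 M 0.03 err 0.0 mm [-0.43  0.48 -0.04  2.3   2.07  0.26 -2.45]
d [-14.6  -0.8   2.6] w [ 0. -0. -0.] n 6 M 0.05 err 0.0 mm [ 0.12  0.55 -0.3   2.36  2.55  0.33 -2.58]
d [0. 0. 8.] w [ 0. -0. -0.] n 2 M 0.14 err 0.0 mm [ 0.14  0.74 -0.33  2.29  2.6   0.45 -2.59]
[0.53967995 0.15822547 0.1704136 ] [-0.45  0.48 -0.02  2.3   2.05  0.25 -2.43] 0.5585324814424887
d [-14.4  -0.8   2.8] w [-0.  0.  0.] n 5 M 0.04 err 0.6 mm [ 0.12  0.55 -0.3   2.36  2.54  0.33 -2.57]
d [-0.1 -0.   8. ] w [ 0. -0.  0.] n 2 M 0.14 err 0.0 mm [ 0.14  0.74 -0.33  2.29  2.6   0.45 -2.59]
```

Works. Now over the tray, then look at the held shim against the pocket.

>>> {"api": "send_rows", "payload": {"increments": [{"delta_pos":[-3.5,-0.2,0],"angular":[0,0,0],"jaw":4.5},{"delta_pos":[-7,-0.4,0.5],"angular":[0,0,0],"jaw":4.5},{"delta_pos":[-10.5,-0.6,1],"angular":[0,0,0],"jaw":4.5},{"delta_pos":[-14.4,-0.8,2],"angular":[0,0,0],"jaw":4.5},{"delta_pos":[-14.4,-0.8,2.8],"angular":[0,0,0],"jaw":4.5},{"delta_pos":[-14.4,-0.8,2.8],"angular":[0,0,0],"jaw":4.5},{"delta_pos":[-14.4,-0.8,2.8],"angular":[0,0,0],"jaw":4.5},{"delta_pos":[-14.4,-0.8,2.8],"angular":[0,0,0],"jaw":4.5}]}}

```text
clock: 11.82
eef_pos: [0.5522, 0.0163, 0.1429]
tcp_rot: [[-0.042, 0.867, 0.496], [0.999, 0.039, 0.018], [-0.004, 0.496, -0.868]]
force: [0.2, 1.2, -0.5]
gripper_width: 0.56
```

```bash
python3 - <<'E'
from h import *
ob=log();im,c,_=snap("wrist","w6.png");print(ob["clock"],ob["eef_pos"],ob["tcp_rot"].round(3).tolist(),ob["force"])
cv2.imwrite("pics/w6b.png",np.clip(cv2.resize(im[:,:,::-1],(800,600),interpolation=cv2.INTER_CUBIC)*1.5,0,255).astype(np.uint8))
E
```

```text
11.8167 [0.5522415  0.01627102 0.14286518] [[-0.042, 0.867, 0.496], [0.999, 0.039, 0.018], [-0.004, 0.496, -0.868]] [ 0.2432897   1.23844298 -0.47786487]
```

View pics/w6b.png

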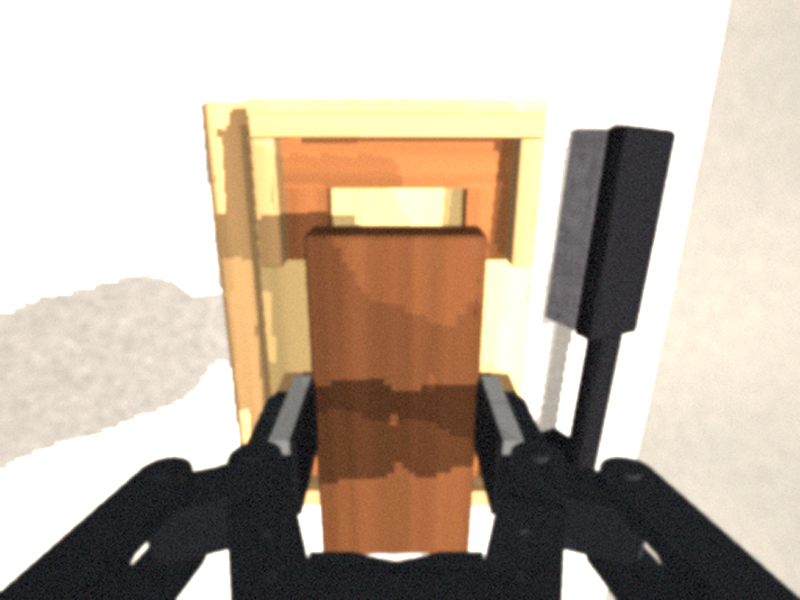

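```bash
python3 - <<'E'
from h import *
_,c=load("w6.png");ob=env.get_obs();s=1.5625
R=ob["tcp_rot"];p=ob["eef_pos"]
def T(px,h): # points in tool frame on plane tool z = h
    X=onplane(c,np.array(px,float)/s,p+R[:,2]*h,R[:,2]);return ((X-p)@R*1e3).round(1).tolist()
# tool z of nest floor: 
for o in(.074,.071):
    O=np.array([.5925,.0165,o]);h0=(O-p)@R[:,2];print("O in tool",((O-p)@R*1e3).round(1))
    print("rim outer",T([(248,103),(545,103)],h0-.026),"rim inner",T([(282,138),(517,138)],h0-.026))
    print("pocket y+",T([(331,188),(465,188)],h0-.014))
for top in(-.009,-.012,-.006): print("shim top",top,T([(309,237),(484,237),(325,550),(468,550)],top),"bottom far",T([(309,228),(484,228)],top+.016))
E
```

```text
O in tool [-1.8  0.5 79.9]
rim outer [[90.7, -54.4, 53.9], [90.6, 54.6, 53.9]] rim inner [[78.3, -42.7, 53.9], [78.2, 45.2, 53.9]]
pocket y+ [[58.5, -26.6, 65.9], [58.4, 28.1, 65.9]]
O in tool [-1.8 -1.  82.5]
rim outer [[90.8, -55.1, 56.5], [90.7, 55.4, 56.5]] rim inner [[78.3, -43.3, 56.5], [78.2, 45.8, 56.5]]
pocket y+ [[58.2, -26.9, 68.5], [58.1, 28.4, 68.5]]
shim top -0.009 [[53.6, -23.5, -9.0], [53.6, 23.5, -9.0], [-53.9, -24.3, -9.0], [-54.0, 24.2, -9.0]] bottom far [[53.1, -26.2, 7.0], [53.0, 26.3, 7.0]]
shim top -0.012 [[54.3, -23.0, -12.0], [54.2, 23.0, -12.0], [-50.9, -23.8, -12.0], [-50.9, 23.7, -12.0]] bottom far [[53.6, -25.7, 4.0], [53.6, 25.7, 4.0]]
shim top -0.006 [[53.0, -24.0, -6.0], [53.0, 24.1, -6.0], [-57.0, -24.9, -6.0], [-57.0, 24.8, -6.0]] bottom far [[52.5, -26.7, 10.0], [52.5, 26.8, 10.0]]
```

>>> {"api": "send_rows", "payload": {"increments": [{"delta_pos":[0,0.05,3],"angular":[0,0,0],"jaw":4.5},{"delta_pos":[0,0.05,5],"angular":[0,0,0],"jaw":4.5},{"delta_pos":[0,0.05,5.5],"angular":[0,0,0],"jaw":4.5},{"delta_pos":[0,0.05,5.9],"angular":[0,0,0],"jaw":4.5},{"delta_pos":[0,0.05,6.2],"angular":[0,0,0],"jaw":4.5},{"delta_pos":[0,0.05,6.5],"angular":[0,0,0],"jaw":4.5},{"delta_pos":[0,0.05,6.8],"angular":[0,0,0],"jaw":4.5},{"delta_pos":[0,0.05,6.8],"angular":[0,0,0],"jaw":4.5},{"delta_pos":[0,0.05,6.8],"angular":[0,0,0],"jaw":4.5}]}}

```text
clock: 12.62
eef_pos: [0.5865, 0.0181, 0.0847]
tcp_rot: [[-0.043, 0.867, 0.497], [0.999, 0.04, 0.018], [-0.004, 0.497, -0.868]]
force: [0.0, -0.4, -0.2]
gripper_width: 0.559
```

```bash
cat > st.py <<'E'
from h import *
ob=log();N=nestR(2.4);O=np.array([.5925,.0165,.075])
print(ob["clock"],"TCP in nest mm",((ob["eef_pos"]-O)@N*1e3).round(1),"force nest",(ob["force"]@N).round(1),"w",round(ob["gripper_width"]*85.4,1),ob["joint_pos"].round(2))
print("tool vs nest deg",Ro.from_matrix(ob["tcp_rot"].T@toolR(N)).as_rotvec(degrees=True).round(2))
E
python3 st.py
```

```text
12.6167 TCP in nest mm [-0.3  1.8 11.4] force nest [-0.1 -0.4 -0.2] w 47.8 [ 0.13  0.71 -0.33  2.3   2.57  0.43 -2.57]
tool vs nest deg [-0.19  0.17  0.19]
```

>>> {"api": "send_rows", "payload": {"increments": [{"delta_pos":[-0.1,0,0.2],"angular":[0,0,0],"jaw":4.5},{"delta_pos":[-0.1,0,0.4],"angular":[0,0,0],"jaw":4.5},{"delta_pos":[-0.1,0,0.5],"angular":[0,0,0],"jaw":4.5},{"delta_pos":[-0.1,0,0.5],"angular":[0,0,0],"jaw":4.5}]}}

```text
clock: 12.95
eef_pos: [0.5891, 0.0167, 0.0807]
tcp_rot: [[-0.043, 0.866, 0.498], [0.999, 0.039, 0.017], [-0.005, 0.498, -0.867]]
force: [-1.7, -1.1, 3.3]
gripper_width: 0.562
```

```bash
python3 st.py
```

```text
12.95 TCP in nest mm [-0.1  0.4  6.7] force nest [ 0.2 -1.   3.8] w 48.0 [ 0.14  0.72 -0.33  2.29  2.58  0.44 -2.57]
tool vs nest deg [-0.14  0.21  0.17]
```

>>> {"api": "send_rows", "payload": {"increments": [{"delta_pos":[0,0,0],"angular":[0,0,0],"jaw":6.5},{"delta_pos":[0,0,0],"angular":[0,0,0],"jaw":7},{"delta_pos":[0,0,0],"angular":[0,0,0],"jaw":7},{"delta_pos":[0,0,0],"angular":[0,0,0],"jaw":7},{"delta_pos":[0,0,-1],"angular":[0,0,0],"jaw":7},{"delta_pos":[0,0,-3],"angular":[0,0,0],"jaw":7},{"delta_pos":[0,0,-6],"angular":[0,0,0],"jaw":7},{"delta_pos":[0,0,-8],"angular":[0,0,0],"jaw":7},{"delta_pos":[0,0,-8],"angular":[0,0,0],"jaw":7},{"delta_pos":[0,0,-8],"angular":[0,0,0],"jaw":7}]}}

```text
clock: 13.78
eef_pos: [0.5494, 0.0154, 0.1516]
tcp_rot: [[-0.043, 0.865, 0.5], [0.999, 0.04, 0.017], [-0.005, 0.5, -0.866]]
force: [0.3, 0.9, -0.0]
gripper_width: 0.816
```

```bash
python3 st.py; python3 - <<'E'
from h import *
im,c,_=snap("wrist","w7.png")
A=cv2.resize(im[50:330,100:400,::-1],(600,560),interpolation=cv2.INTER_CUBIC)
cv2.imwrite("pics/w7b.png",np.clip(A*1.5,0,255).astype(np.uint8))
E
```

```text
13.7833 TCP in nest mm [ 1.   0.7 87.9] force nest [ 0.3  0.9 -0.2] w 69.7 [ 0.11  0.52 -0.29  2.36  2.51  0.31 -2.54]
tool vs nest deg [0.01 0.23 0.21]
```

View pics/w7b.png

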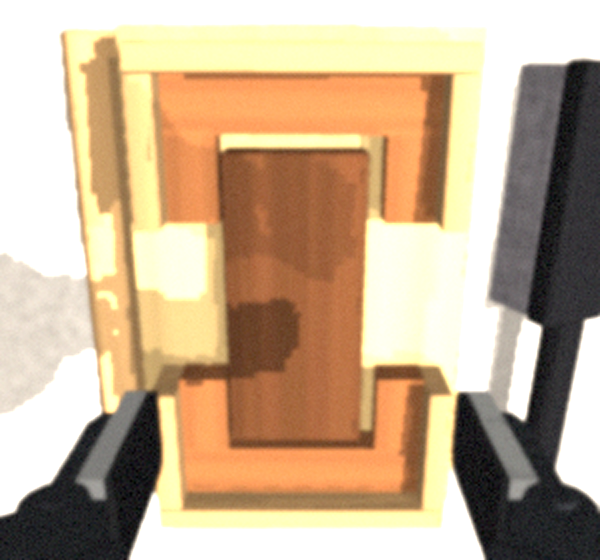

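```bash
cat > run7.py <<'E'
from prep import *
O[2]=.075
q0=np.array(env.get_obs()["joint_pos"]);a=np.radians(8);Rb=down((np.cos(a),np.sin(a),0));B=np.array([.455,.323,.0]);U=np.array([.54,.16,.19])
end=[(O+.1*N[:,2],toolR(N)),(O+.036*N[:,2],toolR(N))]
print("direct");chain(q0,[(B+[0,0,.2],Rb),(B+[0,0,.02],Rb),(B+[0,0,.2],Rb),(U,toolR(N))]+end)
print("lean");chain(q0,[(U,toolR(N)),(U,lean(toolR(N),-30)),(B+[0,0,.2],lean(Rb,-30)),(B+[0,0,.2],Rb),(B+[0,0,.02],Rb),(B+[0,0,.2],Rb),(B+[0,0,.2],lean(Rb,-30)),(U,lean(toolR(N),-30)),(U,toolR(N))]+end)
print("mid");chain(q0,[(B+[0,0,.2],lean(Rb,-30)),(B+[0,0,.2],Rb),(B+[0,0,.02],Rb),(B+[0,0,.2],lean(Rb,-30)),(U,lean(toolR(N),-30)),(U,toolR(N))]+end)
E
python3 run7.py
```

```text
direct
d [31.1 -4.5 -8.5] w [30.  2. -5.] n 23 M 0.00 err 0.0 mm [-0.42  0.56 -0.37  1.81  0.26  0.83 -0.78]
d [ 0.  0. 18.] w [ 0. -0.  0.] n 5 M 0.22 err 0.0 mm [-0.52  0.82 -0.24  1.92  0.41  0.45 -0.91]
d [  0.   0. -18.] w [ 0. -0.  0.] n 5 M 0.30 err 0.0 mm [-0.41  0.56 -0.38  1.81  0.27  0.83 -0.79]
d [-17.3   6.1   1. ] w [-30.  -1.   5.] n 30 M 0.00 err 0.8 mm [-0.45  0.44 -0.03  2.28  1.85  0.23 -2.23]
d [-14.5  -1.8   2.3] w [ 0.  0. -0.] n 7 M 0.01 err 0.0 mm [ 0.15  0.5  -0.34  2.37  2.44  0.3  -2.47]
d [0.  0.  6.4] w [ 0. -0. -0.] n 2 M 0.13 err 0.0 mm [ 0.18  0.66 -0.39  2.32  2.5   0.42 -2.5 ]
lean
d [14.5  1.7 -3.6] w [-0.  0.  0.] n 21 M 0.00 err 0.8 mm [-0.45  0.44 -0.03  2.28  1.85  0.23 -2.23]
d [ 0.1 -0.1  0. ] w [  0. -30.  -0.] n 7 M 0.01 err 0.0 mm [-0.85  0.63  0.12  2.04  1.03  0.79 -1.72]
d [ 12.   -6.3 -12.5] w [ 23.   1. -20.] n 6 M 0.48 err 0.0 mm [-0.79  0.73 -0.18  1.57  0.49  1.3  -1.05]
d [ 0.  0. -0.] w [ 0. 30.  0.] n 5 M 0.60 err 0.0 mm [-0.42  0.56 -0.37  1.81  0.26  0.83 -0.78]
d [ 0.  0. 18.] w [-0. -0.  0.] n 5 M 0.22 err 0.0 mm [-0.52  0.82
[... 758 characters left out ...]
 0. -0.] w [ 0. 30.  0.] n 5 M 0.58 err 0.0 mm [-0.52  0.54 -0.23  1.81  0.16  0.81 -0.68]
d [ 0.  0. 18.] w [-0. -0.  0.] n 5 M 0.19 err 0.0 mm [-0.58  0.81 -0.14  1.92  0.25  0.42 -0.76]
d [  0.   0. -18.] w [  0. -30.  -0.] n 6 M 0.38 err 0.0 mm [-0.94  0.72  0.07  1.57  0.35  1.23 -0.92]
d [-14.5   6.1   9.5] w [-23.  -1.  20.] n 5 M 0.38 err 0.0 mm [-1.07  0.67  0.47  2.05  0.84  0.61 -1.54]
d [ 0. -0.  0.] w [-0. 30.  0.] n 27 M 0.00 err 0.9 mm [-0.45  0.44 -0.02  2.28  1.85  0.23 -2.23]
d [-14.5  -1.8   2.3] w [ 0.  0. -0.] n 7 M 0.01 err 0.0 mm [ 0.15  0.5  -0.34  2.37  2.44  0.3  -2.47]
d [0.  0.  6.4] w [ 0. -0. -0.] n 2 M 0.13 err 0.0 mm [ 0.18  0.66 -0.39  2.32  2.5   0.42 -2.5 ]
```

>>> {"api": "send_rows", "payload": {"increments": [{"delta_pos":[31.1,-4.5,-8.5],"angular":[30,2,-5],"jaw":5},{"delta_pos":[31.1,-4.5,-8.5],"angular":[30,2,-5],"jaw":5},{"delta_pos":[31.1,-4.5,-8.5],"angular":[30,2,-5],"jaw":5},{"delta_pos":[31.1,-4.5,-8.5],"angular":[30,2,-5],"jaw":5},{"delta_pos":[31.1,-4.5,-8.5],"angular":[30,2,-5],"jaw":5},{"delta_pos":[31.1,-4.5,-8.5],"angular":[30,2,-5],"jaw":5},{"delta_pos":[31.1,-4.5,-8.5],"angular":[30,2,-5],"jaw":5},{"delta_pos":[31.1,-4.5,-8.5],"angular":[30,2,-5],"jaw":5},{"delta_pos":[31.1,-4.5,-8.5],"angular":[30,2,-5],"jaw":5},{"delta_pos":[31.1,-4.5,-8.5],"angular":[30,2,-5],"jaw":5},{"delta_pos":[31.1,-4.5,-8.5],"angular":[30,2,-5],"jaw":5},{"delta_pos":[31.1,-4.5,-8.5],"angular":[30,2,-5],"jaw":5},{"delta_pos":[31.1,-4.5,-8.5],"angular":[30,2,-5],"jaw":5},{"delta_pos":[31.1,-4.5,-8.5],"angular":[30,2,-5],"jaw":5},{"delta_pos":[31.1,-4.5,-8.5],"angular":[30,2,-5],"jaw":5},{"delta_pos":[31.1,-4.5,-8.5],"angular":[30,2,-5],"jaw":5},{"delta_pos":[31.1,-4.5,-8.5],"angular":[30,2,-5],"jaw":5},{"delta_pos":[31.1,-4.5,-8.5],"angular":[30,2,-5],"jaw":5}]}}

```text
clock: 15.33
eef_pos: [0.4544, 0.3233, 0.1992]
tcp_rot: [[-0.137, 0.991, -0.004], [0.991, 0.137, 0.005], [0.005, -0.003, -1.0]]
force: [0.1, -1.3, -1.0]
gripper_width: 0.585
```

```bash
python3 - <<'E'
from h import *
ob=log();im,c,_=snap("wrist","w8.png");print(ob["clock"],ob["eef_pos"],ob["tcp_rot"].round(3).tolist(),ob["joint_pos"].round(2))
im1,_=load("w1.png");A=cv2.resize(im[:,:,::-1],(800,600),interpolation=cv2.INTER_CUBIC)
A=np.clip(A*1.2,0,255).astype(np.uint8);A[400:600,0:290]=cv2.resize(im1[10:190,100:220],(290,435))[0:200] if 0 else A[400:600,0:290]
cv2.imwrite("pics/w8b.png",A)
E
```

```text
15.3333 [0.4543536  0.32329154 0.19923817] [[-0.137, 0.991, -0.004], [0.991, 0.137, 0.005], [0.005, -0.003, -1.0]] [-0.2   0.63 -0.73  1.8   0.51  0.91 -1.02]
```

View pics/w8b.png

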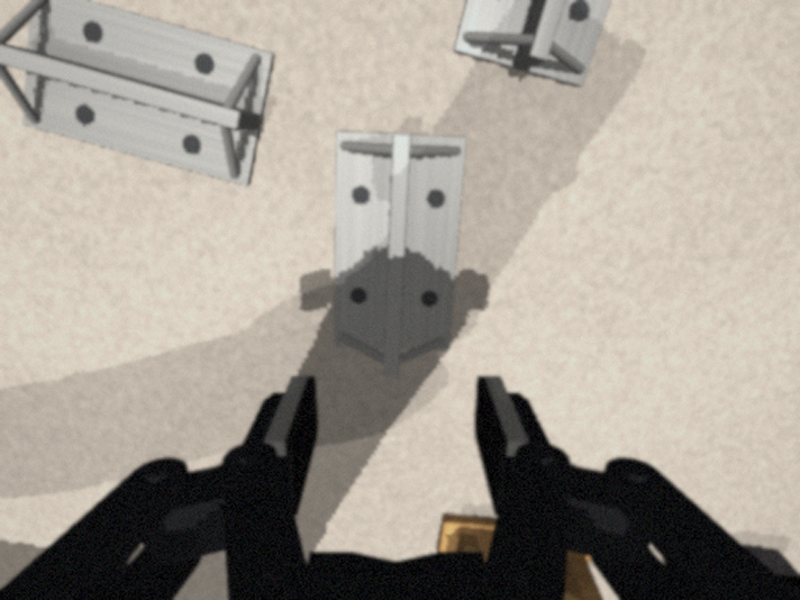

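```bash
python3 - <<'E'
from h import *
_,c1=load("w1.png");_,c8=load("w8.png");s=1.5625
h8=np.array([(361,195),(436,198),(358,295),(429,298)])/s;h1=[(134,70),(179,71),(139,133),(181,134)]
X,g=tri(c1,h1,c8,h8);print("holes",(X*1e3).round(1).tolist(),(g*1e3).round(1),X.mean(0))
w8=np.array([(402,137),(391,376)])/s;w1=[(141,26),(152,174)]
X,g=tri(c1,w1,c8,w8);print("web",(X*1e3).round(1).tolist(),(g*1e3).round(1),X.mean(0))
for z in(.047,.051):
    X=onz(c8,w8,z);d=X[0]-X[1];print("w8 web",z,(X*1e3).round(1).tolist(),X.mean(0).round(4),np.linalg.norm(d).round(4),"yaw",np.degrees(np.arctan2(-d[0],d[1])).round(2))
for z in(.002,.006):
    X=onz(c8,h8,z);print("holes",z,X.mean(0).round(4));F=onz(c8,np.array([(337,131),(466,137),(335,340),(449,350)])/s,z);print("foot",F.mean(0).round(4),[np.linalg.norm(F[i]-F[j]).round(4) for i,j in((0,1),(2,3),(0,2),(1,3))],"yaw",[np.degrees(np.arctan2(-(F[i]-F[j])[0],(F[i]-F[j])[1])).round(1) for i,j in((0,2),(1,3))])
E
```

```text
holes [[425.5, 361.2, 6.3], [475.0, 365.9, 5.3], [431.5, 291.5, 4.5], [481.3, 296.7, 6.5]] [0.5 0.6 0.2 0.5] [0.45331414 0.32880778 0.00565127]
web [[446.8, 401.6, 49.4], [461.0, 256.7, 51.2]] [0.3 2.4] [0.45390009 0.32915164 0.05031393]
w8 web 0.047 [[446.9, 401.7, 47.0], [460.7, 253.4, 47.0]] [0.4538 0.3276 0.047 ] 0.149 yaw 5.33
w8 web 0.051 [[446.9, 401.7, 51.0], [460.5, 255.4, 51.0]] [0.4537 0.3286 0.051 ] 0.1469 yaw 5.33
holes 0.002 [0.4535 0.3282 0.002 ]
foot [0.4538 0.3295 0.002 ] [np.float64(0.0835), np.float64(0.0843), np.float64(0.1462), np.float64(0.1503)] yaw [np.float64(5.3), np.float64(5.5)]
holes 0.006 [0.4534 0.3291 0.006 ]
foot [0.4537 0.3304 0.006 ] [np.float64(0.0825), np.float64(0.0833), np.float64(0.1445), np.float64(0.1486)] yaw [np.float64(5.3), np.float64(5.5)]
```

```bash
python3 - <<'E'
from h import *
a=np.radians(5.35);print(move(env.get_obs(),(.4537,.329,.019),down((np.cos(a),np.sin(a),0))))
E
```

```text
(array([ 0.67065626,  0.02822018, 18.00828622]), array([-0.20548805, -0.23076619,  2.3627278 ]))
```

>>> {"api": "send_rows", "payload": {"increments": [{"delta_pos":[0.4,0,4],"angular":[-0.2,-0.2,2.4],"jaw":5},{"delta_pos":[0.7,0,8],"angular":[-0.2,-0.2,2.4],"jaw":5},{"delta_pos":[0.7,0,12],"angular":[-0.2,-0.2,2.4],"jaw":5},{"delta_pos":[0.7,0,15],"angular":[-0.2,-0.2,2.4],"jaw":5},{"delta_pos":[0.7,0,17],"angular":[-0.2,-0.2,2.4],"jaw":5},{"delta_pos":[0.7,0,18],"angular":[-0.2,-0.2,2.4],"jaw":5},{"delta_pos":[0.7,0,18],"angular":[-0.2,-0.2,2.4],"jaw":5},{"delta_pos":[0.7,0,18],"angular":[-0.2,-0.2,2.4],"jaw":5},{"delta_pos":[0.7,0,18],"angular":[-0.2,-0.2,2.4],"jaw":0.5},{"delta_pos":[0.7,0,18],"angular":[-0.2,-0.2,2.4],"jaw":0.5},{"delta_pos":[0.7,0,18],"angular":[-0.2,-0.2,2.4],"jaw":0.5},{"delta_pos":[0.7,0,18],"angular":[-0.2,-0.2,2.4],"jaw":0.5},{"delta_pos":[0.7,0,18],"angular":[-0.2,-0.2,2.4],"jaw":0.5},{"delta_pos":[0.7,0,18],"angular":[-0.2,-0.2,2.4],"jaw":0.5},{"delta_pos":[0.7,0,18],"angular":[-0.2,-0.2,2.4],"jaw":0.5},{"delta_pos":[0.7,0,18],"angular":[-0.2,-0.2,2.4],"jaw":0.5}]}}

```text
clock: 16.72
eef_pos: [0.4539, 0.3296, 0.0205]
tcp_rot: [[-0.093, 0.996, 0.002], [0.996, 0.093, 0.001], [0.001, 0.002, -1.0]]
force: [-0.3, -1.1, 6.9]
gripper_width: 0.105
```

```bash
cat > run8.py <<'E'
from prep import *
import sys
O[2]=.075
ob=env.get_obs();q=ob["joint_pos"];t=ob["eef_pos"];R=ob["tcp_rot"];print(ob["clock"],t,R.round(3).tolist(),"w mm",ob["gripper_width"]*85.4,ob["force"],q.round(2))
U=np.array([.54,.16,.19]);k=int(sys.argv[1])
L=[(np.array([t[0],t[1],.21]),R),(U,toolR(N)),(O+.11*N[:,2],toolR(N)),(O+.036*N[:,2],toolR(N))]
chain(q,L[k:])
if k==0:
    print("lean way");chain(q,[L[0],(L[0][0],lean(R,-30)),(U,lean(toolR(N),-30))]+L[1:])
    print("no U");chain(q,[L[0]]+L[2:])
E
python3 run8.py 0
```

```text
16.7167 [0.45393048 0.32961081 0.02045782] [[-0.093, 0.996, 0.002], [0.996, 0.093, 0.001], [0.001, 0.002, -1.0]] w mm 8.997698793078113 [-0.28877759 -1.1203163   6.86959783] [-0.36  0.87 -0.5   1.91  0.75  0.56 -1.28]
d [  0.   0. -19.] w [-0. -0.  0.] n 5 M 0.41 err 0.0 mm [-0.22  0.62 -0.73  1.78  0.5   0.93 -1.06]
d [-17.7   7.    2. ] w [-30.  -1.   3.] n 10 M 0.05 err 0.0 mm [-0.34  0.44 -0.17  2.28  1.78  0.29 -2.15]
d [-14.6  -1.7   1.3] w [-0.  0. -0.] n 5 M 0.06 err 0.0 mm [ 0.18  0.48 -0.38  2.37  2.36  0.29 -2.4 ]
d [0.  0.  7.4] w [ 0. -0. -0.] n 2 M 0.12 err 0.0 mm [ 0.21  0.67 -0.44  2.32  2.44  0.44 -2.44]
lean way
d [  0.   0. -19.] w [-0. -0.  0.] n 5 M 0.41 err 0.0 mm [-0.22  0.62 -0.73  1.78  0.5   0.93 -1.06]
d [ 0.  0. -0.] w [  0. -30.  -0.] n 5 M 0.52 err 0.0 mm [-0.6   0.77 -0.53  1.52  0.64  1.46 -1.24]
d [-14.3   7.   10.6] w [-24.  -1.  17.] n 5 M 0.44 err 0.0 mm [-0.57  0.63 -0.29  2.03  1.17  1.   -1.84]
d [ 0.  0. -0.] w [ 0. 30.  0.] n 5 M 0.14 err 0.0 mm [-0.22  0.46 -0.33  2.27  1.73  0.37 -2.09]
d [-14.6  -1.7   1.3] w [-0. -0.  0.] n 4 M 0.09 err 0.0 mm [ 0.23  0.48 -0.44  2.37  2.28  0.32 -2.31]
d [0.  0.  7.4] w [ 0. -0. -0.] n 2 M 0.12 err 0.0 mm [ 0.26  0.68 -0.5   2.32  2.37  0.47 -2.36]
no U
d [  0.   0. -19.] w [-0. -0.  0.] n 5 M 0.41 err 0.0 mm [-0.22  0.62 -0.73  1.78  0.5   0.93 -1.06]
d [-32.2   5.4   3.9] w [-30.  -1.   3.] n 14 M 0.06 err 0.0 mm [ 0.17  0.47 -0.36  2.37  2.38  0.29 -2.42]
d [0.  0.  7.4] w [ 0. -0. -0.] n 2 M 0.12 err 0.0 mm [ 0.2   0.67 -0.42  2.32  2.46  0.43 -2.46]
```

>>> {"api": "send_rows", "payload": {"increments": [{"delta_pos":[0,0,-2],"angular":[0,0,0],"jaw":0.5},{"delta_pos":[0,0,-5],"angular":[0,0,0],"jaw":0.5},{"delta_pos":[0,0,-9],"angular":[0,0,0],"jaw":0.5},{"delta_pos":[0,0,-13],"angular":[0,0,0],"jaw":0.5},{"delta_pos":[0,0,-17],"angular":[0,0,0],"jaw":0.5},{"delta_pos":[0,0,-19],"angular":[0,0,0],"jaw":0.5},{"delta_pos":[0,0,-19],"angular":[0,0,0],"jaw":0.5},{"delta_pos":[0,0,-19],"angular":[0,0,0],"jaw":0.5}]}}

```text
clock: 17.38
eef_pos: [0.4538, 0.3289, 0.2108]
tcp_rot: [[-0.092, 0.996, 0.003], [0.996, 0.092, 0.001], [0.001, 0.003, -1.0]]
force: [-0.3, -0.2, -6.1]
gripper_width: 0.102
```

```bash
python3 run8.py 1
```

```text
17.3833 [0.45381966 0.32886039 0.21080261] [[-0.092, 0.996, 0.003], [0.996, 0.092, 0.001], [0.001, 0.003, -1.0]] w mm 8.671432972859188 [-0.28030653 -0.24877927 -6.1216068 ] [-0.22  0.61 -0.73  1.78  0.5   0.93 -1.06]
d [-17.6   7.    2.1] w [-30.  -1.   3.] n 10 M 0.05 err 0.0 mm [-0.34  0.44 -0.17  2.28  1.78  0.29 -2.15]
d [-14.6  -1.7   1.3] w [-0.  0. -0.] n 5 M 0.06 err 0.0 mm [ 0.18  0.48 -0.38  2.37  2.36  0.29 -2.4 ]
d [0.  0.  7.4] w [ 0. -0. -0.] n 2 M 0.12 err 0.0 mm [ 0.21  0.67 -0.44  2.32  2.44  0.44 -2.44]
```

>>> {"api": "send_rows", "payload": {"increments": [{"delta_pos":[-3,1,0],"angular":[-4,0,0.5],"jaw":0.5},{"delta_pos":[-6,2.3,0.3],"angular":[-9,0,1],"jaw":0.5},{"delta_pos":[-9,3.6,0.7],"angular":[-14,-0.5,1.5],"jaw":0.5},{"delta_pos":[-12,4.8,1.2],"angular":[-20,-0.7,2],"jaw":0.5},{"delta_pos":[-15,6,1.6],"angular":[-25,-1,2.5],"jaw":0.5},{"delta_pos":[-17.6,7,2.1],"angular":[-30,-1,3],"jaw":0.5},{"delta_pos":[-17.6,7,2.1],"angular":[-30,-1,3],"jaw":0.5},{"delta_pos":[-17.6,7,2.1],"angular":[-30,-1,3],"jaw":0.5},{"delta_pos":[-17.6,7,2.1],"angular":[-30,-1,3],"jaw":0.5},{"delta_pos":[-17.6,7,2.1],"angular":[-30,-1,3],"jaw":0.5},{"delta_pos":[-17.6,7,2.1],"angular":[-30,-1,3],"jaw":0.5},{"delta_pos":[-17.6,7,2.1],"angular":[-30,-1,3],"jaw":0.5}]}}

```text
clock: 18.38
eef_pos: [0.539, 0.1604, 0.1887]
tcp_rot: [[-0.038, 0.865, 0.5], [0.999, 0.034, 0.017], [-0.002, 0.5, -0.866]]
force: [0.1, 0.3, -4.8]
gripper_width: 0.107
```

```bash
python3 run8.py 2
```

```text
18.3833 [0.53903812 0.1603552  0.18867313] [[-0.038, 0.865, 0.5], [0.999, 0.034, 0.017], [-0.002, 0.5, -0.866]] w mm 9.15272823500244 [ 0.1006285   0.26607924 -4.78162431] [-0.28  0.45 -0.25  2.28  1.75  0.34 -2.13]
d [-14.6  -1.5   1.3] w [ 0.  0. -0.] n 5 M 0.07 err 0.0 mm [ 0.2   0.48 -0.41  2.37  2.32  0.3  -2.36]
d [0.  0.  7.4] w [ 0. -0. -0.] n 2 M 0.12 err 0.0 mm [ 0.23  0.67 -0.47  2.32  2.41  0.45 -2.4 ]
```

>>> {"api": "send_rows", "payload": {"increments": [{"delta_pos":[-3,-0.3,0],"angular":[0,0,0],"jaw":0.5},{"delta_pos":[-6,-0.6,0.3],"angular":[0,0,0],"jaw":0.5},{"delta_pos":[-9,-0.9,0.7],"angular":[0,0,0],"jaw":0.5},{"delta_pos":[-12,-1.2,1],"angular":[0,0,0],"jaw":0.5},{"delta_pos":[-14.6,-1.5,1.3],"angular":[0,0,0],"jaw":0.5},{"delta_pos":[-14.6,-1.5,1.3],"angular":[0,0,0],"jaw":0.5},{"delta_pos":[-14.6,-1.5,1.3],"angular":[0,0,0],"jaw":0.5},{"delta_pos":[-14.6,-1.5,1.3],"angular":[0,0,0],"jaw":0.5}]}}

```text
clock: 19.05
eef_pos: [0.5383, 0.0146, 0.1702]
tcp_rot: [[-0.038, 0.865, 0.5], [0.999, 0.034, 0.018], [-0.001, 0.5, -0.866]]
force: [-0.0, 0.8, -4.3]
gripper_width: 0.103
```

```bash
python3 st.py; python3 - <<'E'
from h import *
im,c,_=snap("wrist","w9.png")
cv2.imwrite("pics/w9b.png",np.clip(cv2.resize(im[:,:,::-1],(800,600),interpolation=cv2.INTER_CUBIC)*1.4,0,255).astype(np.uint8))
E
```

```text
19.05 TCP in nest mm [  0.6   0.4 109.5] force nest [-2.1  0.8 -3.7] w 8.8 [ 0.2   0.48 -0.41  2.37  2.3   0.31 -2.34]
tool vs nest deg [-0.01  0.18 -0.14]
```

View pics/w9b.png

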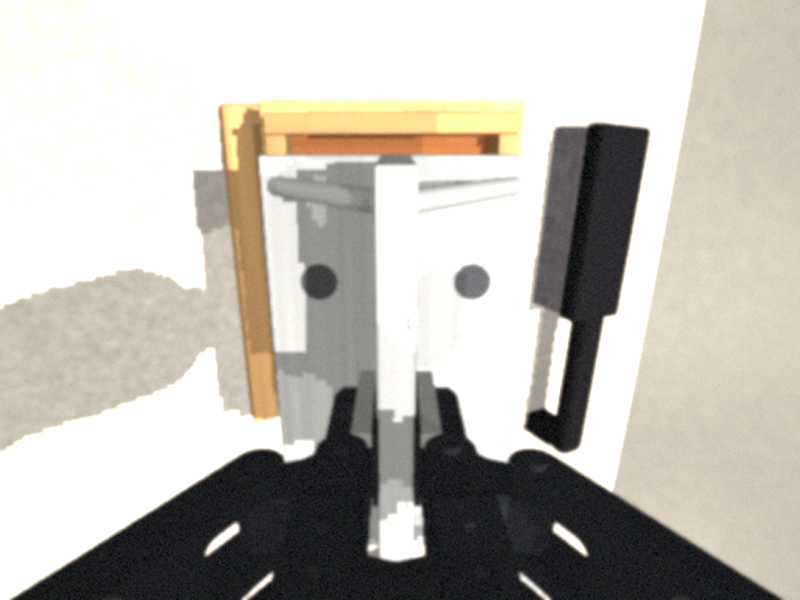

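```bash
python3 - <<'E'
from h import *
_,c=load("w9.png");ob=env.get_obs();s=1.5625
R=ob["tcp_rot"];p=ob["eef_pos"]
def T(px,h):
    X=onplane(c,np.array(px,float)/s,p+R[:,2]*h,R[:,2]);return ((X-p)@R*1e3).round(1)[:,:2].tolist()
for b in(0,.004):
    print("foot far",T([(259,157),(535,157)],.0145+b),"holes",T([(319,282),(472,282)],.0145+b))
    print("rim outer",T([(262,101),(523,101)],.1095-.026+b),"rim inner",T([(287,134),(499,134)],.1095-.026+b))
E
```

```text
foot far [[73.1, -41.5], [72.9, 41.9]] holes [[33.6, -25.2], [33.5, 24.6]]
rim outer [[92.6, -56.6], [92.4, 53.5]] rim inner [[79.2, -46.9], [79.0, 44.2]]
foot far [[72.9, -42.5], [72.7, 43.0]] holes [[32.4, -25.9], [32.3, 25.3]]
rim outer [[92.8, -57.6], [92.6, 54.5]] rim inner [[79.2, -47.7], [79.0, 45.0]]
```

>>> {"api": "send_rows", "payload": {"increments": [{"delta_pos":[0.1,-0.14,3],"angular":[0,0,0],"jaw":0.5},{"delta_pos":[0.1,-0.14,5],"angular":[0,0,0],"jaw":0.5},{"delta_pos":[0.1,-0.14,5.7],"angular":[0,0,0],"jaw":0.5},{"delta_pos":[0.1,-0.14,6.2],"angular":[0,0,0],"jaw":0.5},{"delta_pos":[0.1,-0.14,6.5],"angular":[0,0,0],"jaw":0.5},{"delta_pos":[0.1,-0.14,6.8],"angular":[0,0,0],"jaw":0.5},{"delta_pos":[0.1,-0.14,7],"angular":[0,0,0],"jaw":0.5},{"delta_pos":[0.1,-0.14,7],"angular":[0,0,0],"jaw":0.5},{"delta_pos":[0.1,-0.14,7],"angular":[0,0,0],"jaw":0.5}]}}

```text
clock: 19.85
eef_pos: [0.5722, 0.0178, 0.1095]
tcp_rot: [[-0.04, 0.865, 0.5], [0.999, 0.035, 0.019], [-0.002, 0.501, -0.866]]
force: [-0.4, -0.4, -4.9]
gripper_width: 0.106
```

```bash
python3 st.py
```

```text
19.85 TCP in nest mm [-0.3  2.1 40. ] force nest [-2.8 -0.4 -4. ] w 9.0 [ 0.23  0.67 -0.47  2.33  2.39  0.46 -2.39]
tool vs nest deg [ 0.05  0.14 -0.04]
```

>>> {"api": "send_rows", "payload": {"increments": [{"delta_pos":[-0.07,-0.05,0.1],"angular":[0,0,0],"jaw":0.5},{"delta_pos":[-0.07,-0.05,0.25],"angular":[0,0,0],"jaw":0.5},{"delta_pos":[-0.07,-0.05,0.35],"angular":[0,0,0],"jaw":0.5},{"delta_pos":[-0.07,-0.05,0.35],"angular":[0,0,0],"jaw":0.5}]}}

```text
clock: 20.18
eef_pos: [0.5734, 0.0167, 0.1067]
tcp_rot: [[-0.04, 0.864, 0.501], [0.999, 0.035, 0.018], [-0.002, 0.501, -0.865]]
force: [-2.6, -2.3, 1.0]
gripper_width: 0.11
```

```bash
python3 st.py
```

```text
20.1833 TCP in nest mm [-0.6  1.  37. ] force nest [-1.8 -2.2  2.2] w 9.4 [ 0.23  0.67 -0.48  2.33  2.4   0.46 -2.39]
tool vs nest deg [ 0.1   0.18 -0.05]
```

>>> {"api": "send_rows", "payload": {"increments": [{"delta_pos":[0,0,0],"angular":[0,0,0],"jaw":2},{"delta_pos":[0,0,0],"angular":[0,0,0],"jaw":3},{"delta_pos":[0,0,0],"angular":[0,0,0],"jaw":4},{"delta_pos":[0,0,0],"angular":[0,0,0],"jaw":4},{"delta_pos":[0,0,-1],"angular":[0,0,0],"jaw":4},{"delta_pos":[0,0,-3],"angular":[0,0,0],"jaw":4},{"delta_pos":[0,0,-5],"angular":[0,0,0],"jaw":4},{"delta_pos":[0,0,-7],"angular":[0,0,0],"jaw":4},{"delta_pos":[0,0,-7],"angular":[0,0,0],"jaw":4},{"delta_pos":[0,0,-7],"angular":[0,0,0],"jaw":4}]}}

```text
clock: 21.02
eef_pos: [0.5386, 0.0155, 0.1688]
tcp_rot: [[-0.04, 0.863, 0.504], [0.999, 0.036, 0.017], [-0.003, 0.504, -0.864]]
force: [-0.2, -0.3, 0.4]
gripper_width: 0.471
```

```bash
python3 st.py; python3 - <<'E'
from h import *
im,c,_=snap("wrist","w10.png");sc=env.snapshot("scene");cv2.imwrite("pics/scene2.png",sc[:,:,::-1])
A=cv2.resize(im[:,:,::-1],(480,360));B=cv2.resize(sc[130:250,170:290,::-1],(320,320),interpolation=cv2.INTER_CUBIC)
C=np.zeros((360,800,3),np.uint8);C[:,:480]=np.clip(A*1.4,0,255);C[:320,480:]=np.clip(B*1.4,0,255);cv2.imwrite("pics/end.png",C)
E
```

```text
21.0167 TCP in nest mm [  0.3   1.2 108.2] force nest [-0.  -0.3  0.5] w 40.3 [ 0.21  0.49 -0.43  2.37  2.3   0.32 -2.34]
tool vs nest deg [ 0.26  0.22 -0.01]
```

View pics/end.png

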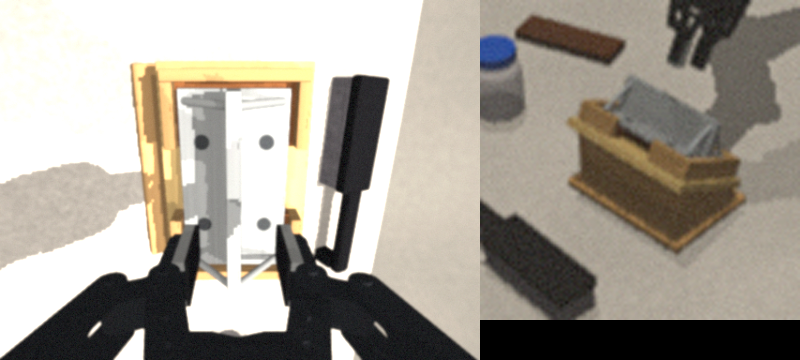

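```bash
python3 - <<'E'
from h import *
_,c=load("w10.png");N=nestR(2.4);O=np.array([.5925,.0165,.075])
P=onplane(c,np.array([(202,142),(267,142),(205,224),(264,224)])*512/480,O+.022*N[:,2],N[:,2]);Q=(P-O)@N*1e3
print(Q.round(1).tolist(),Q.mean(0).round(1))
print(env.hand_in())
E
```

```text
[[-26.6, 35.7, 22.0], [23.4, 35.6, 22.0], [-26.7, -34.5, 22.0], [23.0, -34.6, 22.0]] [-1.7  0.6 22. ]
the job is handed in; nothing more can be done
None
```

I laid the shim in the tray's inner pocket and set the rightmost bracket over it, web up, inside the outer rim. Both are released, and I handed the job in at about 21 s of the 64 s allowed, with the gripper clear of everything.

**Shim:** It touched the pocket floor at about the expected height, with about 4 N on the wrist. The picture after release shows it flat in the pocket, resting against the lower ledge.

**Bracket:** It touched down about 16.5 mm above the pocket floor, where the text gives 16 mm. In the last picture its four foot holes, placed on the plane 22 mm above the floor, form a 50 by 70 mm rectangle. That matches the spacing measured on the bench, so the foot lies flat. It is centred to within about 2 mm. The offcut, jar and brush are untouched as far as the last pictures show.

**Disagreements and limits:**
- The first wrist-camera measurements read the tray and shim heights about 4 to 5 mm low. The contact forces agreed with the heights in the text, so I used those.
- The first attempt to tilt the gripper over the tray stopped at joint limits, before any object had been picked up. I then had to swing the arm into a different posture while holding the shim; it rode against joint limits but its grip and pose held.

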